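# Fit the drilled slide onto the soldering stand's bent rod

## Robot

A 6-joint arm with a two-finger parallel gripper is mounted at the origin on the work surface. World frame = base frame: x ahead of the robot, y to its left, z up, the work surface at z = 0. Lengths are in m, angles in rad, forces in N, time in s.
With the tool pointing down it reaches from about 0.35 to 0.975 m from the base axis. Payload 4.9 kg.
Tool frame: the origin (TCP) lies on the centre line of the jaws, within the pads' length; the fingertips stand 14 mm ahead of it and the grasp point (between the pads) lies 5 mm behind it; z points along the fingers, y is the line along which they close (so a half turn about z gives the same grasp; the last joint's range is limited). The gripper opens to 85 mm and grips with 20 to 120 N. Pads are 22 mm wide; open, the fingers measure 114 mm over their backs; the gripper's body (76 mm by 85 mm) begins 54 mm behind the grasp point. The pads swing forward as they close: fully open they stand 13 mm farther back than shut.
Start: joints at [-1.364, 0.053, 1.613, -0, 1.476, -0.119], TCP at [0.2, -0.592, 0.245] pointing down, gripper open.
Joint ranges: [-3.01, 3.01], [-1.01, 2.22], [0.06, 2.58], [-1.02, 4.17], [0.09, 2.62], [-3.14, 3.14]. Speed limits (rad/s): [2.57, 2.57, 3.14, 3.14, 3.14, 3.14].

## Interface

Orientations are given as a unit quaternion [w, x, y, z].
In Python, from plant import * gives the robot as it stands.
- The arm moves only by the tool send_rows, never from a script. Its argument "steps" is a list of rows, each an object with "translation": the shift along the tool's x, y, z in cm, a list of three; "delta_rot": the turn, a rotation vector about the tool's x, y, z in rad, a list of three; "jaw": the finger opening in cm, from 0 to 8.54. In form: [{"translation": [dx, dy, dz], "delta_rot": [rx, ry, rz], "jaw": jaw}, ...]. A call has exactly 8 rows; each row is the pose to reach, as a shift and turn from the pose commanded when the call began, along the tool's axes at that moment; what a row does not reach only later rows make up. A row lasts 1/10 s, in which the tool goes at most 50 mm and 8.59 degrees, less where a joint would pass 70% of its speed; a pose out of reach is approached as far as the arm can. A call with a gripper value outside its range is refused whole. The fingers move at their own pace and stop on an object; the grip force is fixed at half the most. Time passes only in rows, so rows that repeat a pose let the fingers close, or fill a call up. It gives the time, the measured TCP pose, the force, the opening and the grip force at its end, in the units of the state.
- state(): the state, without advancing time (a new reading comes with each control period).
- grab_frame(name): name is "side" or "top"; returns a dict with "pixels" (400x640x3 uint8, blue, green, red), "range_z" (400x640 float32, m along the optical axis (not along the pixel's ray), 0 where there is no reading), "fx", "fy", "cx", "cy" (pixels), "rvec" (rotation vector, rad) and "tvec" (3), from world to camera coordinates, as OpenCV has them. Camera axes: x right, y down, z forward; pixel columns grow to the right and rows downward; lengths in m; the calibration is good to about 2 mm. A picture is of the moment at which its call begins.
- job_done(): hands the job in; it is judged then, once.
The state is a dict: "time": time; "joint_pos": joint angles; "joint_vel": joint speeds; "joint_efforts": joint torques, N m; "tool_pos": TCP position; "tool_rot": TCP orientation; "contact_force": force on the tool from outside, world axes, zero at the start; "ft_torque": the same for the moment, N m; "gripper_width": opening from 0.0 (shut) to 1.0 (fully open); "grasp_force": force on a finger pad.
Only numpy, scipy, OpenCV 4.12 (cv2) and the standard library are available. Lean on these libraries where they do the work, as an engineer would, in place of code of your own. Each camera call takes 0.05 s, during which the arm holds its last target. There are 200 camera calls.

## Task

Put the brass slide onto the free end of the soldering stand's bent rod, ease it along and round the bend without letting it bind, press it lightly home against the red stop ring, then let go of it there. Be gentle: never force the slide on the rod, do not shift the stop ring from its setting, and leave the other things on the bench alone.

Things in the scene. Friction and masses are not known exactly. Their poses are not given: they have to be found in the camera images.
- stand: soldering stand fixed to the bench: steel base plate 110 x 110 x 12 mm, post 22 mm thick, 130 mm tall. Origin on the bench at the post's axis; z up. A rigid round rod, 10 mm thick, leaves the post level, 120 mm above the bench, along the stand's -x; after 125 mm it bends level, by 75 degrees (50 mm radius) towards -y, then runs straight for 75 mm to its free end
- rod_tip (a point): where the free end of the rod should be, on its centre line, 75 mm from the end of the bend. The rod was bent by hand: the real bend and free leg sit a little askew about bend_in, the real tip up to 5 mm to either side and 4 mm higher or lower than this point. The last 5 mm of the tip is a round-ended nose, 5 mm thick
- rod_free (a point): where the centre line of the straight free leg should be, 30 mm in from rod_tip (the real one lies off in the same way as the tip, by up to 4 mm). The rod is smooth polished steel, marred if the slide presses on it with more than 20 N
- bend_mid (a point): where the middle of the bend should be, on the centre line (a 50 mm radius arc through 75 degrees); the real one lies off by up to 2 mm
- bend_in (a point): where the bend meets the straight leg that runs to the post, on the centre line, 125 mm from the post's axis. From here to the post the rod is true
- stop_zone (a point): point on the centre line of the straight leg, 59 mm from the post's axis, axes as the stand's. A red plastic stop ring, 24 mm across and 12 mm long, sits round the rod near here; the face that looks away from the post lies anywhere up to 15 mm before or beyond this point. Only friction holds it: a push of about 12 N along the rod shifts it
- slide_hole (a point): centre of the slide's straight through hole, 12.5 mm in diameter, 18 mm long, 33 mm above its underside; x runs along the hole, z up to the tab. Both ends of the hole are alike, so either may go first
- slide_grip (a point): centre of the slide's black grip tab, 20 mm (x) by 12 mm (y) by 44 mm tall, 34 mm above the hole's centre; the brass top lies 22 mm below this point
- ring_block: bystander: drilled round wooden block, 68 mm across, 50 mm tall; origin at its underside
- amber: bystander: amber glass jar, 56 mm across, 85 mm tall; origin at its underside
- mallet: bystander: hammer with a wooden handle, 220 mm long, lying flat
- driver: bystander: screwdriver, 170 mm long, lying flat
- dish: bystander: white dish, 110 mm across, 22 mm tall; origin at its underside
- soap: bystander: white block 50 x 35 x 22 mm; origin at its underside
- slide: the same slide, its origin at the centre of its underside, 33 mm below the hole's centre and 67 mm below the tab's centre, with the same axes
Things that resemble listed ones, but are neither listed nor needed, are in the scene too. What is meant by the slide is not green or white, and is the smaller of those in its own colour.

How it is judged:
By the outcome, as a careful person would: the job done as asked, in the order asked, and still so for the second after the job is handed in, with the robot touching nothing.
It also fails if it takes over 72 s, if anything falls off the work surface, if the arm or the gripper's body presses on something with over 40 N, if the wrist force passes 120 N, or if a joint passes its speed limit or range.

## Working session

There is one attempt and no reset: what is moved stays moved. The work goes in short steps, Python scripts to look and compute and a tool call to move; the robot and the scene stay as the last step left them, time stands still between calls to the robot, and variables do not carry over. Pictures are saved under pics/ and viewed, at most 10 in all, crops included, and the job is handed in when it is done.

Besides the shell and the picture viewer there is one more tool, called after ">>>" as name(argument=value, ...), one argument or row to a line, values as JSON. send_rows: Moves the arm, as the interface text tells. Its arguments: {"type":"object","properties":{"steps":{"type":"array","items":{"type":"object","properties":{"translation":{"type":"array","items":{"type":"number"}},"delta_rot":{"type":"array","items":{"type":"number"}},"jaw":{"type":"number"}}}}},"required":["steps"]}

```bash
mkdir -p pics; ls; cat > h.py <<'E'
from plant import *
import numpy as np, cv2
def cam(n):
    f=grab_frame(n); R=cv2.Rodrigues(np.array(f["rvec"],float))[0]; t=np.array(f["tvec"],float).ravel()
    return f,R,t
def cloud(f,R,t):
    z=f["range_z"].astype(float); v,u=np.mgrid[:z.shape[0],:z.shape[1]]
    P=np.stack([(u-f["cx"])/f["fx"]*z,(v-f["cy"])/f["fy"]*z,z],-1)
    W=(P-t)@R; W[z==0]=np.nan
    return W
E
python3 - <<'E'
from h import *
s=state();print(s)
for n in("side","top"):
    f,R,t=cam(n);cv2.imwrite(f"pics/{n}0.png",f["pixels"]);print(n,f["fx"],f["cx"],f["cy"],-R.T@t,R[2])
    np.savez(f"{n}0.npz",W=cloud(f,R,t),im=f["pixels"],R=R,t=t,K=[f["fx"],f["fy"],f["cx"],f["cy"]])
E
```

```text
pics
{'time': 0.0, 'joint_pos': array([-1.36402974e+00,  5.33934872e-02,  1.61430486e+00,  3.53723595e-06,
        1.47599061e+00, -1.19043465e-01]), 'joint_vel': array([-1.26576426e-03, -1.26349491e-03,  1.17831471e-03, -5.78486874e-04,
        5.54638575e-04,  7.87196475e-05]), 'joint_efforts': array([ 1.56382477e-03, -3.93680656e+01, -3.70173240e+01, -1.27363428e-04,
        7.14629365e-03, -1.22418694e-06]), 'tool_pos': array([ 0.19989999, -0.59154049,  0.24403379]), 'tool_rot': array([-1.04721759e-03,  9.86759780e-01,  1.62185196e-01, -4.41998835e-05]), 'contact_force': array([ 0.62256094, -0.4146152 , -0.2033735 ]), 'ft_torque': array([-0.03624916, -0.02071875, -0.0180821 ]), 'grasp_force': 0.0, 'gripper_width': 1.0001550653780957}
side 450.0865000231292 319.67970795187694 204.13506321065753 [ 0.22042709 -1.00628464  0.7643762 ] [ 0.27840344  0.80332595 -0.52645886]
top 464.3833634688551 315.74967703504376 203.59149100022898 [ 0.42584205 -0.01482186  1.54347082] [ 0.09599309  0.02301132 -0.99511598]
```

View pics/side0.png

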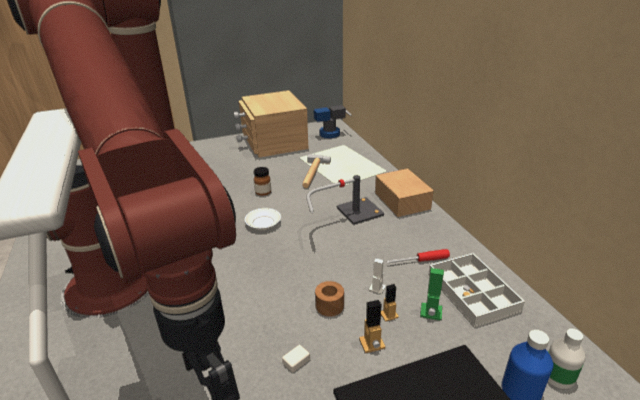

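View pics/top0.png

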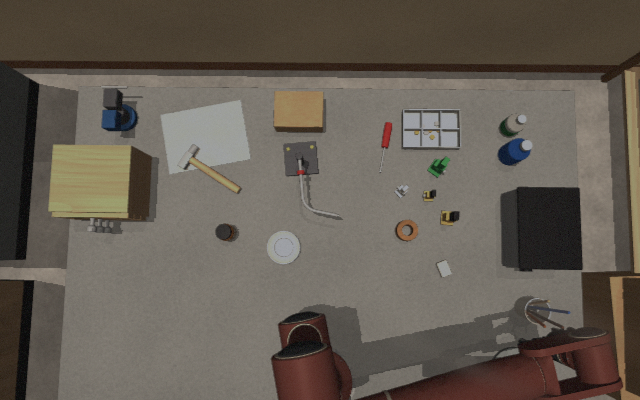

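The side view shows the smaller brass slide at about (390,303), with the larger one at (373,330) and the white and green ones nearby. The stand's post is at about (356,195), the ring at (341,183) and the rod tip at about (310,208). In the top view the slide is at (429,195), the post at (300,160) and the rod tip at (340,217).

```bash
python3 - <<'E'
from h import *
for n,(u0,u1,v0,v1),(s0,s1,q0,q1) in(("side",(295,385,165,225),(378,402,280,322)),("top",(280,350,140,225),(418,440,185,206))):
    d=np.load(n+"0.npz");W=d["W"];im=d["im"].astype(int)
    c=np.vstack([np.hstack([cv2.resize(d["im"][v0:v1,u0:u1],None,fx=5,fy=5,interpolation=cv2.INTER_CUBIC)])])
    cv2.imwrite(f"pics/{n}_rod.png",c)
    p=W[q0:q1,s0:s1];m=p[...,2]>0.012
    P=p[m];C=im[q0:q1,s0:s1][m]
    print(n,"slide",len(P),"zmax",np.sort(P[:,2])[-5:])
    dark=(C.max(1)<60); br=(C[:,2]>C[:,0]*1.8)&(C[:,2]>90)
    for nm,k in(("black",dark),("brass",br)):
        print(nm,k.sum(),P[k].mean(0),P[k].min(0),P[k].max(0))
    top=P[(P[:,2]>0.07)]
    print("top pts",len(top),np.median(top,0),top.min(0),top.max(0))
    p=W[v0:v1,u0:u1];C=im[v0:v1,u0:u1];m=(p[...,2]>0.1)&(p[...,2]<0.14)
    red=(C[...,2]>110)&(C[...,1]<70)
    print("red",red.sum(),p[red].mean(0),"post",p[p[...,2]>0.127].mean(0),p[p[...,2]>0.127].min(0),p[p[...,2]>0.127].max(0))
    P=p[m];print("rod pts",len(P));np.save(n+"rod.npy",P)
    for x in np.arange(.3,.56,.01):
        k=P[abs(P[:,0]-x)<.005]
        if len(k):print(round(x,3),len(k),k[:,1].min().round(4),k[:,1].mean().round(4),k[:,1].max().round(4),k[:,2].mean().round(4))
a=cv2.imread("pics/side_rod.png");b=cv2.imread("pics/top_rod.png")
h=max(a.shape[0],b.shape[0]);f=lambda i:cv2.copyMakeBorder(i,0,h-i.shape[0],0,0,0)
cv2.imwrite("pics/rod.png",np.hstack([f(a),f(b)]))
print(np.hstack([f(a),f(b)]).shape)
E
```

```text
side slide 430 zmax [0.11887722 0.11950734 0.1195352  0.11956099 0.12003668]
black 203 [ 0.5874     -0.37586697  0.0791433 ] [ 0.53894261 -0.42654846  0.0467654 ] [ 0.61432485 -0.34910919  0.12003668]
brass 139 [ 0.60277447 -0.36335609  0.03068316] [ 0.59554549 -0.3696828   0.01200463] [ 0.61525595 -0.34574049  0.0536533 ]
top pts 155 [ 0.59615808 -0.36163136  0.08729054] [ 0.53894261 -0.42654846  0.07004303] [ 0.61436933 -0.34910919  0.12003668]
red 16 [nan nan nan] post [0.66845264 0.05420721 0.12889064] [ 0.52620096 -0.05279364  0.12702677] [0.71780172 0.0790177  0.13167879]
rod pts 331
0.52 3 -0.0498 -0.0458 -0.0395 0.1213
0.53 35 -0.0564 -0.0309 0.0053 0.1242
0.54 26 -0.032 0.006 0.0353 0.1238
0.55 12 0.02 0.0328 0.043 0.1233
0.56 9 0.0404 0.0437 0.0481 0.1222
top slide 84 zmax [0.08855439 0.09157618 0.09269669 0.09373846 0.09577159]
black 41 [ 0.60444557 -0.34910765  0.0790119 ] [ 0.59604218 -0.35783872  0.04663869] [ 0.61455239 -0.34322608  0.09577159]
brass 15 [ 0.6058874  -0.34219702  0.04552286] [ 0.59757933 -0.34569675  0.03661207] [ 0.61308419 -0.33879443  0.05180697]
top pts 35 [ 0.60522404 -0.34910297  0.08465134] [ 0.59604218 -0.35697011  0.07051026] [ 0.61582747 -0.34322608  0.09577159]
red 24 [0.66030114 0.06728946 0.12870252] post [0.62185151 0.04330269 0.12935754] [ 0.52797807 -0.044499    0.12705222] [0.71922787 0.08139462 0.13519547]
rod pts 322
0.53 40 -0.0508 -0.0277 0.0045 0.1258
0.54 41 -0.0261 0.0073 0.0353 0.1252
0.55 21 0.0199 0.0363 0.0479 0.1249
0.56 15 0.0388 0.0504 0.0576 0.1229
(425, 800, 3)
```

View pics/rod.png

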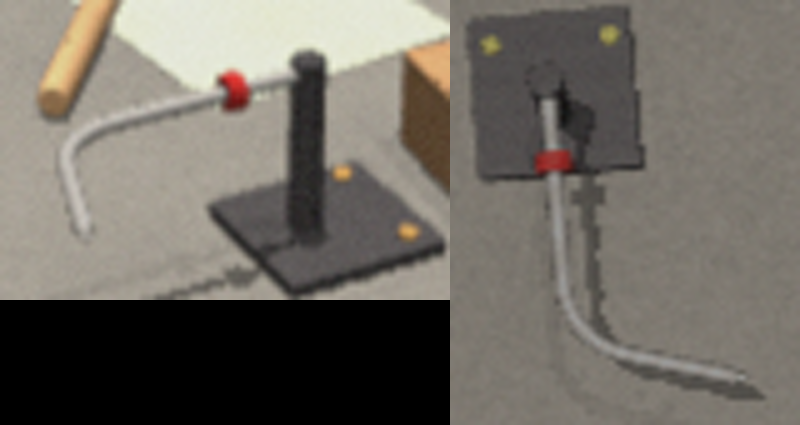

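The crop shows the rod with its bend, the red ring at crop (235,90) left and (553,160) right, and the tip at (85,232) left and (742,378) right. Next I measure the slide's yaw and position, and the rod's line.

```bash
python3 - <<'E'
from h import *
d=np.load("side0.npz")["im"][255:360,350:455];e=np.load("top0.npz")["im"][170:235,390:465]
a=cv2.resize(d,None,fx=4,fy=4,interpolation=cv2.INTER_CUBIC);b=cv2.resize(e,(370,321),interpolation=cv2.INTER_CUBIC)
b=cv2.copyMakeBorder(b,0,420-321,0,0,0);cv2.imwrite("pics/sl.png",np.hstack([a,b]))
# points
for n,(s0,s1,q0,q1) in(("side",(378,402,280,322)),("top",(418,440,185,206))):
    D=np.load(n+"0.npz");p=D["W"][q0:q1,s0:s1];C=D["im"][q0:q1,s0:s1].astype(int)
    near=np.hypot(p[...,0]-.604,p[...,1]+.35)<.05
    for z0 in np.arange(.005,.1,.01):
        k=near&(abs(p[...,2]-z0-.005)<.005)
        if k.sum()>3:print(n,round(z0,3),k.sum(),p[k].mean(0).round(4),p[k].min(0).round(4),p[k].max(0).round(4))
E
```

```text
side 0.005 72 [ 0.6005 -0.3614  0.0083] [ 0.5879 -0.3717  0.005 ] [ 0.6217 -0.3416  0.0149]
side 0.015 44 [ 0.6018 -0.3608  0.0203] [ 0.5952 -0.3693  0.015 ] [ 0.6148 -0.3401  0.025 ]
side 0.025 41 [ 0.6014 -0.3616  0.03  ] [ 0.596  -0.3697  0.0255] [ 0.6137 -0.3423  0.0342]
side 0.035 52 [ 0.6031 -0.3618  0.0407] [ 0.5955 -0.3695  0.0354] [ 0.6153 -0.3421  0.0449]
side 0.045 39 [ 0.6032 -0.3598  0.0495] [ 0.5948 -0.3677  0.0451] [ 0.614  -0.349   0.0547]
side 0.055 32 [ 0.6028 -0.3586  0.0597] [ 0.5946 -0.3619  0.055 ] [ 0.6161 -0.3495  0.0647]
side 0.065 37 [ 0.6028 -0.3596  0.0696] [ 0.5942 -0.3639  0.0652] [ 0.6151 -0.3527  0.0748]
side 0.075 35 [ 0.6033 -0.3595  0.0802] [ 0.5947 -0.363   0.0753] [ 0.6142 -0.3515  0.0847]
side 0.085 41 [ 0.6048 -0.3559  0.088 ] [ 0.5947 -0.3643  0.0855] [ 0.6144 -0.3491  0.0901]
top 0.005 44 [ 0.6013 -0.3497  0.0079] [ 0.5746 -0.384   0.005 ] [ 0.6414 -0.3212  0.0144]
top 0.015 9 [ 0.6067 -0.3352  0.0219] [ 0.5991 -0.3385  0.0186] [ 0.613  -0.3307  0.0246]
top 0.035 10 [ 0.6026 -0.3423  0.0399] [ 0.5975 -0.3626  0.0355] [ 0.6131 -0.3364  0.0449]
top 0.045 18 [ 0.6039 -0.3449  0.048 ] [ 0.596  -0.3578  0.045 ] [ 0.6155 -0.3388  0.0526]
top 0.075 17 [ 0.6036 -0.3487  0.0808] [ 0.596  -0.357   0.0754] [ 0.6158 -0.3432  0.0847]
top 0.085 16 [ 0.608  -0.3502  0.088 ] [ 0.5985 -0.3555  0.0856] [ 0.6146 -0.3449  0.0937]
```

View pics/sl.png

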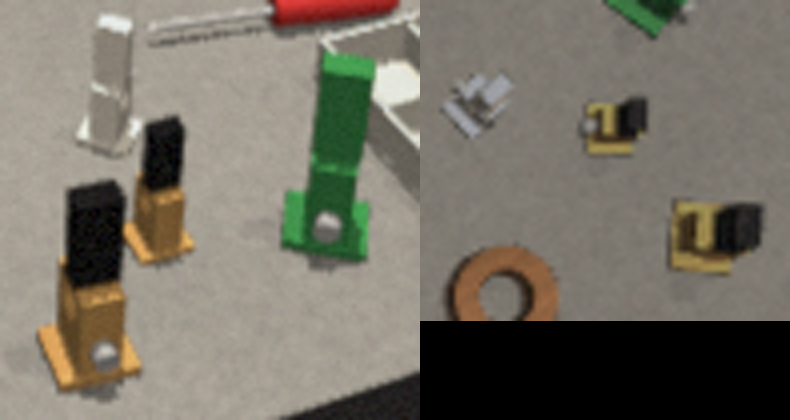

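The crop shows the target slide, the small brass one at left crop (160,190), with its tab long along world x, so the hole runs along about ±x. The knob is on the +y side. Next, the rod's line from both views.

```bash
cat >> h.py <<'E'
def load(n):
    D=np.load(n);return {k:D[k] for k in D}
def ray(D,uv):
    fx,fy,cx,cy=D["K"];uv=np.atleast_2d(uv).astype(float)
    d=np.c_[(uv[:,0]-cx)/fx,(uv[:,1]-cy)/fy,np.ones(len(uv))]@D["R"]
    return -D["R"].T@D["t"],d
def onz(D,uv,z):
    o,d=ray(D,uv);return o+d*((z-o[2])/d[:,2])[:,None]
def tri(D,uv,E,vw):
    o,d=ray(D,uv);p,e=ray(E,vw);A=np.c_[d[0],-e[0]];s=np.linalg.lstsq(A,p-o,rcond=None)[0]
    a=o+d[0]*s[0];b=p+e[0]*s[1];return (a+b)/2,np.linalg.norm(a-b)
E
python3 - <<'E'
from h import *
T=load("top0.npz");S=load("side0.npz")
def mask(D,u0,u1,v0,v1):
    W=D["W"];m=(W[...,2]>.108)&(W[...,2]<.136);k=np.zeros_like(m);k[v0:v1,u0:u1]=1;return m&k
mt=mask(T,280,350,140,225);ms=mask(S,295,385,165,225)
# top: straight leg rows -> centroid cols; free leg columns-> centroid rows (weighted by brightness above local bg not needed)
rows=[];
for v in range(160,200):
    u=np.where(mt[v])[0]
    if len(u):rows.append((v,u.min(),u.max(),u.mean()))
cols=[]
for u in range(296,346):
    v=np.where(mt[:,u])[0]
    if len(v):cols.append((u,v.min(),v.max(),v.mean()))
print("toprows",[(r[0],r[1],r[2]) for r in rows]);print("topcols",[(r[0],r[1],r[2]) for r in cols])
sc=[]
for u in range(300,360):
    v=np.where(ms[:,u])[0]
    if len(v):sc.append((u,v.min(),v.max()))
print("sidecols",sc)
print("siderows",[(v,np.where(ms[v])[0].min(),np.where(ms[v,:330])[0].max()) for v in range(182,215) if ms[v,:330].any()])
# red, post
for n,D,(u0,u1,v0,v1) in(("t",T,(280,350,140,225)),("s",S,(295,385,165,225))):
    C=D["im"].astype(int);m=(C[...,2]>90)&(C[...,2]>1.8*C[...,1]);k=np.zeros_like(m);k[v0:v1,u0:u1]=1
    v,u=np.where(m&k);print("red",n,len(u),u.mean(),v.mean(),u.min(),u.max(),v.min(),v.max())
    print(onz(D,[(u.mean(),v.mean())],.12+.006))
# side slide yaw : tab -y face
p=S["W"][280:322,378:402].reshape(-1,3);k=(abs(p[:,2]-.068)<.014)&(np.hypot(p[:,0]-.604,p[:,1]+.35)<.05)
q=p[k];print("tabface",len(q),np.polyfit(q[:,0],q[:,1],1),q.mean(0))
k=(abs(p[:,2]-.025)<.015)&(np.hypot(p[:,0]-.604,p[:,1]+.35)<.05);q=p[k];q=q[q[:,0]>.599];print("blk",np.polyfit(q[:,0],q[:,1],1),q.mean(0))
E
```

```text
toprows [(160, np.int64(298), np.int64(300)), (161, np.int64(298), np.int64(300)), (162, np.int64(298), np.int64(300)), (163, np.int64(298), np.int64(300)), (164, np.int64(298), np.int64(301)), (165, np.int64(298), np.int64(301)), (166, np.int64(298), np.int64(301)), (167, np.int64(299), np.int64(301)), (168, np.int64(299), np.int64(301)), (169, np.int64(299), np.int64(301)), (170, np.int64(298), np.int64(303)), (171, np.int64(297), np.int64(303)), (172, np.int64(297), np.int64(303)), (173, np.int64(297), np.int64(304)), (174, np.int64(297), np.int64(303)), (175, np.int64(299), np.int64(301)), (176, np.int64(299), np.int64(301)), (177, np.int64(299), np.int64(302)), (178, np.int64(299), np.int64(302)), (179, np.int64(299), np.int64(302)), (180, np.int64(300), np.int64(302)), (181, np.int64(300), np.int64(302)), (182, np.int64(300), np.int64(302)), (183, np.int64(300), np.int64(302)), (184, np.int64(300), np.int64(302)), (185, np.int64(300), np.int64(302)), (186, np.int64(300), np.int64(302)), (187, np.int64(300), np.int64(302)), (188, np.int64(300), np.int64(302)), (189, np.int64(300
[... 4672 characters left out ...]
 (203, np.int64(308), np.int64(310)), (204, np.int64(308), np.int64(311)), (205, np.int64(308), np.int64(311)), (206, np.int64(308), np.int64(311)), (207, np.int64(309), np.int64(312)), (208, np.int64(309), np.int64(312)), (209, np.int64(309), np.int64(312)), (210, np.int64(310), np.int64(312)), (211, np.int64(310), np.int64(313)), (212, np.int64(310), np.int64(312))]
red t 28 300.0 171.64285714285714 297 303 170 174
[[0.66107288 0.06822681 0.126     ]]
red s 29 341.58620689655174 182.79310344827587 339 344 180 186
[[0.65739068 0.05457132 0.126     ]]
tabface 95 [-0.20349796 -0.23652059] [ 0.60303078 -0.35923613  0.06791585]
blk [-0.19261841 -0.25016464] [ 0.60652862 -0.36699323  0.02473135]
```

```bash
python3 - <<'E'
from h import *
T=load("top0.npz");S=load("side0.npz")
def cen(D,rng,axis,lo,hi):
    W=D["W"];m=(W[...,2]>.108)&(W[...,2]<.136);o=[]
    for i in rng:
        s=np.where(m[i,lo:hi] if axis=="r" else m[lo:hi,i])[0]+lo
        o.append((s.mean(),i) if axis=="r" else (i,s.mean()))
    return np.array(o)
def plane(D,uv):
    c,d=ray(D,uv);n=np.linalg.svd(d/np.linalg.norm(d,axis=1)[:,None])[2][2];return n,n@c
def line(a,b):
    d=np.cross(a[0],b[0]);d/=np.linalg.norm(d);p=np.linalg.lstsq(np.array([a[0],b[0]]),np.array([a[1],b[1]]),rcond=None)[0];return p,d
tf=cen(T,range(319,336),"c",195,225);sf=cen(S,range(202,212),"r",295,325)
ts=cen(T,list(range(176,192)),"r",290,312);ss=cen(S,list(range(322,337))+[346,347,348,349,350],"c",170,200)
for nm,a,b in(("free",tf,sf),("straight",ts,ss)):
    p,d=line(plane(T,a),plane(S,b));d*=np.sign(d[1] if nm=="free" else d[0])
    print(nm,d,np.degrees(np.arctan2(d[1],d[0])))
    if nm=="free":
        for y in(-.05,-.02):print(p+d*(y-p[1])/d[1])
    else:
        for x in(.57,.62,.66):print(p+d*(x-p[0])/d[0])
    print(" topcast",onz(T,a[[0,-1]],.12)[:,:2].round(4).tolist(),"sidecast",onz(S,b[[0,-1]],.12)[:,:2].round(4).tolist())
print("tip top",onz(T,[(338.7,215.4)],.12),"tri",tri(T,(338.7,215.4),S,(311.6,212.6)))
print("post top",tri(T,(298.8,155.5),S,(356.5,177.5)))
# ring far face (away from post): top row 174.5 edge ; side cols 338
print("ring face top",onz(T,[(300.4,174.5),(300,169.5)],.12))
print("ring ctr",tri(T,(300.,171.9),S,(341,183.2)))
# slide
print("tab top centre", onz(S,[(0,0)],.089)[0]*0)
for n,D,(u0,u1,v0,v1) in(("t",T,(418,440,185,206)),("s",S,(378,402,280,322))):
    W=D["W"][v0:v1,u0:u1];m=(W[...,2]>.055)&(W[...,2]<.1)&(np.hypot(W[...,0]-.604,W[...,1]+.35)<.03)
    v,u=np.where(m);print(n,u.mean()+u0,v.mean()+v0,u.min()+u0,u.max()+u0,v.min()+v0,v.max()+v0)
E
```

```text
free [ 0.18668669  0.97935149 -0.07758055] 79.20759802382426
[ 0.52909388 -0.05        0.1169704 ]
[ 0.53481256 -0.02        0.11459391]
 topcast [[0.5404, 0.0077], [0.5303, -0.0416]] sidecast [[0.5366, -0.001], [0.5292, -0.0474]]
straight [0.99564076 0.09322897 0.00279926] 5.349415927000833
[0.57       0.05995469 0.1163956 ]
[0.62       0.06463655 0.11653618]
[0.66       0.06838203 0.11664864]
 topcast [[0.6484, 0.0683], [0.6016, 0.0628]] sidecast [[0.5976, 0.0575], [0.6886, 0.0651]]
tip top [[ 0.52773068 -0.05294599  0.12      ]] tri (array([ 0.52768143, -0.05294261,  0.11868281]), np.float64(0.0002964463811433556))
post top (array([0.71262931, 0.07302527, 0.12274634]), np.float64(0.0006782408446494167))
ring face top [[0.65312346 0.06716331 0.12      ]
 [0.66879625 0.06870851 0.12      ]]
ring ctr (array([0.66163802, 0.06883735, 0.11642981]), np.float64(0.000443455429557428))
tab top centre [-0.  0.  0.]
t 432.5 193.0 430 435 190 196
s 390.2689655172414 291.9862068965517 385 395 284 300
```

```bash
cat >> h.py <<'E'
import json,os
from scipy.spatial.transform import Rotation as Ro, Slerp
def RT(yaw,pitch=0): return Ro.from_euler("ZY",[yaw,-pitch])*Ro.from_matrix(np.diag([1.,-1,-1]))
def getcmd():
    c=json.load(open("cmd.json"));return np.array(c["p"]),Ro.from_quat(c["q"])
def setcmd(p,R): json.dump({"p":list(map(float,p)),"q":list(map(float,R.as_quat()))},open("cmd.json","w"))
def plan(pts,off=(0,0,0)):
    """pts: 8 targets (x,y,z,yaw,pitch) of control point `off` (tool frame, m). prints rows, stores last."""
    p0,R0=getcmd();out=[]
    for x in pts:
        R=RT(*x[3:5]);p=np.array(x[:3])-R.apply(off)
        t=R0.inv().apply(p-p0)*100;r=(R0.inv()*R).as_rotvec()
        out.append((t.round(2),r.round(3)))
    for t,r in out: print([float(a) for a in t],[float(a) for a in r])
    t,r=out[-1];setcmd(p0+R0.apply(t/100),R0*Ro.from_rotvec(r))
def lin(a,b,n=8): return [np.array(a)+(np.array(b)-np.array(a))*i/n for i in range(1,n+1)]
def rep(off=(0,0,0)):
    s=state();R=Ro.from_quat(np.roll(s["tool_rot"],-1));p=s["tool_pos"]+R.apply(off);X=R.as_matrix()[:,0]
    pc,Rc=getcmd()
    print("t %.2f"%s["time"],"pt",p.round(4),"yaw %.4f pitch %.4f"%(np.arctan2(X[1],X[0]),np.arcsin(X[2])),"y.z %.4f"%R.as_matrix()[2,1],"F",s["contact_force"].round(2),"M",s["ft_torque"].round(3),"w %.3f g %.1f"%(s["gripper_width"],s["grasp_force"]),"cmdpt",(pc+Rc.apply(off)).round(4))
E
python3 - <<'E'
from h import *
setcmd([.2,-.592,.245],RT(.3258));rep()
a=[.2,-.592,.245,.3258,0];b=[.605,-.352,.18,-.2,0]
print(1);plan(lin(a,b,16)[:8]);print(2);plan(lin(a,b,16)[8:])
E
```

```text
t 0.10 pt [ 0.1999 -0.5916  0.2442] yaw 0.3258 pitch 0.0002 y.z -0.0019 F [ 0.27  0.71 -0.27] M [ 0.004 -0.061  0.026] w 1.000 g 0.0 cmdpt [ 0.2   -0.592  0.245]
1
[2.88, -0.61, 0.41] [0.0, 0.0, 0.033]
[5.76, -1.22, 0.81] [0.0, 0.0, 0.066]
[8.63, -1.83, 1.22] [0.0, 0.0, 0.099]
[11.51, -2.44, 1.62] [0.0, 0.0, 0.131]
[14.39, -3.05, 2.03] [0.0, 0.0, 0.164]
[17.27, -3.67, 2.44] [0.0, 0.0, 0.197]
[20.15, -4.28, 2.84] [0.0, 0.0, 0.23]
[23.03, -4.89, 3.25] [0.0, 0.0, 0.263]
2
[2.62, -1.33, 0.41] [0.0, 0.0, 0.033]
[5.24, -2.67, 0.81] [0.0, 0.0, 0.066]
[7.86, -4.01, 1.22] [0.0, 0.0, 0.098]
[10.48, -5.35, 1.63] [0.0, 0.0, 0.131]
[13.1, -6.69, 2.03] [0.0, 0.0, 0.164]
[15.72, -8.03, 2.44] [0.0, 0.0, 0.197]
[18.34, -9.36, 2.84] [0.0, 0.0, 0.23]
[20.96, -10.7, 3.25] [0.0, 0.0, 0.263]
```

>>> send_rows(
  steps=[
    {"translation": [2.88, -0.61, 0.41], "delta_rot": [0, 0, 0.033], "jaw": 4},
    {"translation": [5.76, -1.22, 0.81], "delta_rot": [0, 0, 0.066], "jaw": 4},
    {"translation": [8.63, -1.83, 1.22], "delta_rot": [0, 0, 0.099], "jaw": 4},
    {"translation": [11.51, -2.44, 1.62], "delta_rot": [0, 0, 0.131], "jaw": 4},
    {"translation": [14.39, -3.05, 2.03], "delta_rot": [0, 0, 0.164], "jaw": 4},
    {"translation": [17.27, -3.67, 2.44], "delta_rot": [0, 0, 0.197], "jaw": 4},
    {"translation": [20.15, -4.28, 2.84], "delta_rot": [0, 0, 0.23], "jaw": 4},
    {"translation": [23.03, -4.89, 3.25], "delta_rot": [0, 0, 0.263], "jaw": 4},
  ],
)

```text
time: 0.9
tool_pos: [0.4033, -0.4711, 0.212]
tool_rot: [-0.0, 1.0, 0.031, -0.0]
contact_force: [0.6, -0.1, 0.4]
gripper_width: 0.471
grasp_force: 0.0
```

>>> send_rows(
  steps=[
    {"translation": [2.62, -1.33, 0.41], "delta_rot": [0, 0, 0.033], "jaw": 4},
    {"translation": [5.24, -2.67, 0.81], "delta_rot": [0, 0, 0.066], "jaw": 4},
    {"translation": [7.86, -4.01, 1.22], "delta_rot": [0, 0, 0.098], "jaw": 4},
    {"translation": [10.48, -5.35, 1.63], "delta_rot": [0, 0, 0.131], "jaw": 4},
    {"translation": [13.1, -6.69, 2.03], "delta_rot": [0, 0, 0.164], "jaw": 4},
    {"translation": [15.72, -8.03, 2.44], "delta_rot": [0, 0, 0.197], "jaw": 4},
    {"translation": [18.34, -9.36, 2.84], "delta_rot": [0, 0, 0.23], "jaw": 4},
    {"translation": [20.96, -10.7, 3.25], "delta_rot": [0, 0, 0.263], "jaw": 4},
  ],
)

```text
time: 1.7
tool_pos: [0.6057, -0.3512, 0.1794]
tool_rot: [-0.0, 0.995, -0.101, -0.001]
contact_force: [-0.8, -0.4, 0.3]
gripper_width: 0.471
grasp_force: 0.0
```

```bash
python3 - <<'E'
from h import *
rep()
for n in("side","top"):
    f,R,t=cam(n);np.savez(f"{n}1.npz",W=cloud(f,R,t),im=f["pixels"],R=R,t=t,K=[f["fx"],f["fy"],f["cx"],f["cy"]])
a=cv2.resize(load("side1.npz")["im"][220:330,330:450],None,fx=3.5,fy=3.5,interpolation=cv2.INTER_CUBIC)
b=cv2.resize(load("top1.npz")["im"][150:240,385:475],(385,385),interpolation=cv2.INTER_CUBIC)
cv2.imwrite("pics/g1.png",np.hstack([a[:385],b]))
E
```

```text
t 1.70 pt [ 0.6057 -0.3512  0.1794] yaw -0.2015 pitch -0.0011 y.z -0.0005 F [-0.77 -0.39  0.3 ] M [ 0.056 -0.073  0.022] w 0.471 g 0.0 cmdpt [ 0.605 -0.352  0.18 ]
```

View pics/g1.png

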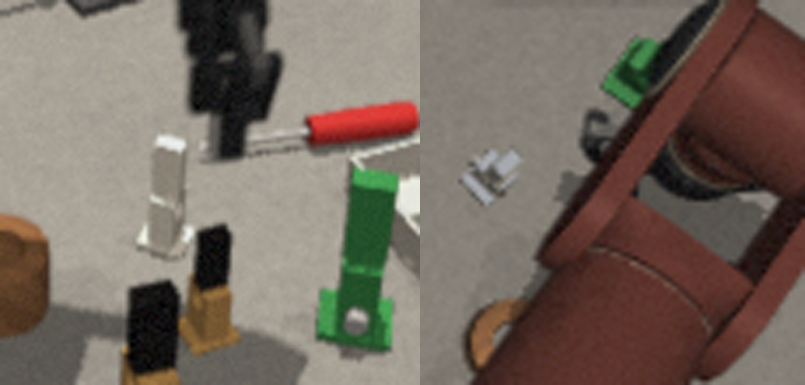

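The gripper is above the slide in the side view (fingers at crop (228,150), tab at (212,258)). The top view is hidden by the arm. Descend.

>>> send_rows(
  steps=[
    {"translation": [0, 0, 1.5], "delta_rot": [0, 0, 0], "jaw": 4},
    {"translation": [0, 0, 3.2], "delta_rot": [0, 0, 0], "jaw": 4},
    {"translation": [0, 0, 5], "delta_rot": [0, 0, 0], "jaw": 4},
    {"translation": [0, 0, 6.8], "delta_rot": [0, 0, 0], "jaw": 4},
    {"translation": [0, 0, 8.6], "delta_rot": [0, 0, 0], "jaw": 4},
    {"translation": [0, 0, 10], "delta_rot": [0, 0, 0], "jaw": 4},
    {"translation": [0, 0, 11], "delta_rot": [0, 0, 0], "jaw": 4},
    {"translation": [0, 0, 11.3], "delta_rot": [0, 0, 0], "jaw": 4},
  ],
)

```text
time: 2.6
tool_pos: [0.6043, -0.3517, 0.0654]
tool_rot: [-0.001, 0.995, -0.1, -0.001]
contact_force: [0.1, 0.0, 0.5]
gripper_width: 0.467
grasp_force: 0.0
```

```bash
python3 - <<'E'
from h import *
p,R=getcmd();setcmd(p+R.apply([0,0,.113]),R);rep()
f,R,t=cam("side")
cv2.imwrite("pics/g2.png",cv2.resize(f["pixels"][250:330,345:445],None,fx=6,fy=6,interpolation=cv2.INTER_CUBIC))
E
```

```text
t 2.60 pt [ 0.6043 -0.3517  0.0654] yaw -0.2003 pitch -0.0022 y.z -0.0010 F [0.12 0.04 0.55] M [-0.016  0.003  0.006] w 0.467 g 0.0 cmdpt [ 0.605 -0.352  0.067]
```

View pics/g2.png

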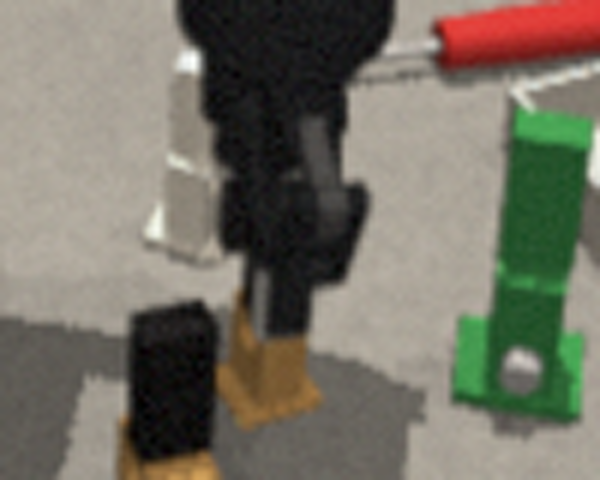

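The fingers straddle the tab over the brass block (crop (275,330)), so I close the jaws.

>>> send_rows(
  steps=[
    {"translation": [0, 0, 0], "delta_rot": [0, 0, 0], "jaw": 3},
    {"translation": [0, 0, 0], "delta_rot": [0, 0, 0], "jaw": 2.2},
    {"translation": [0, 0, 0], "delta_rot": [0, 0, 0], "jaw": 1.6},
    {"translation": [0, 0, 0], "delta_rot": [0, 0, 0], "jaw": 1.2},
    {"translation": [0, 0, 0], "delta_rot": [0, 0, 0], "jaw": 0.9},
    {"translation": [0, 0, 0], "delta_rot": [0, 0, 0], "jaw": 0.6},
    {"translation": [0, 0, 0], "delta_rot": [0, 0, 0], "jaw": 0.6},
    {"translation": [0, 0, 0], "delta_rot": [0, 0, 0], "jaw": 0.6},
  ],
)

```text
time: 3.45
tool_pos: [0.6057, -0.3526, 0.0686]
tool_rot: [0.0, 0.995, -0.1, 0.001]
contact_force: [-0.1, 0.2, 5.2]
gripper_width: 0.128
grasp_force: 59.2
```

```bash
python3 - <<'E'
from h import *
rep()
plan([[*(getcmd()[0]+[0,0,.11*i/8]),-.2,0] for i in range(1,9)])
E
```

```text
t 3.45 pt [ 0.6057 -0.3526  0.0686] yaw -0.2002 pitch 0.0017 y.z 0.0008 F [-0.1   0.18  5.22] M [0.039 0.075 0.016] w 0.128 g 59.2 cmdpt [ 0.605 -0.352  0.067]
[0.0, 0.0, -1.38] [0.0, 0.0, -0.0]
[0.0, 0.0, -2.75] [0.0, 0.0, -0.0]
[0.0, 0.0, -4.12] [0.0, 0.0, -0.0]
[0.0, 0.0, -5.5] [0.0, 0.0, -0.0]
[0.0, 0.0, -6.88] [0.0, 0.0, -0.0]
[0.0, 0.0, -8.25] [0.0, 0.0, -0.0]
[0.0, 0.0, -9.63] [0.0, 0.0, -0.0]
[0.0, 0.0, -11.0] [0.0, 0.0, -0.0]
```

>>> send_rows(
  steps=[
    {"translation": [0, 0, -0.6], "delta_rot": [0, 0, 0], "jaw": 0.6},
    {"translation": [0, 0, -1.8], "delta_rot": [0, 0, 0], "jaw": 0.6},
    {"translation": [0, 0, -3.5], "delta_rot": [0, 0, 0], "jaw": 0.6},
    {"translation": [0, 0, -5.2], "delta_rot": [0, 0, 0], "jaw": 0.6},
    {"translation": [0, 0, -6.9], "delta_rot": [0, 0, 0], "jaw": 0.6},
    {"translation": [0, 0, -8.6], "delta_rot": [0, 0, 0], "jaw": 0.6},
    {"translation": [0, 0, -10], "delta_rot": [0, 0, 0], "jaw": 0.6},
    {"translation": [0, 0, -11], "delta_rot": [0, 0, 0], "jaw": 0.6},
  ],
)

```text
time: 4.25
tool_pos: [0.6055, -0.3524, 0.1797]
tool_rot: [0.001, 0.995, -0.1, 0.001]
contact_force: [0.2, 0.1, -1.3]
gripper_width: 0.133
grasp_force: 58.4
```

```bash
python3 - <<'E'
from h import *
rep()
for i in range(3):
    grab_frame("side"); rep()
# pre-approach pose: hole 40 mm before tip, on free-leg line; hole offset in tool z +.0345
OFF=(0,0,.035)
yaw=np.radians(79.6);d=np.array([np.cos(yaw),np.sin(yaw),0]);tip=np.array([.528,-.053,.1205])
b=tip-d*.040;b=[*b,yaw,0]
p,R=getcmd();a=[*(p+R.apply(OFF)),-.2,0]
print(b);L=lin(a,b,24)
for i in range(3):print(i);plan(L[8*i:8*i+8],OFF)
E
```

```text
t 4.25 pt [ 0.6055 -0.3524  0.1797] yaw -0.2002 pitch 0.0020 y.z 0.0009 F [ 0.19  0.1  -1.27] M [ 0.004 -0.013  0.02 ] w 0.133 g 58.4 cmdpt [ 0.605 -0.352  0.177]
t 4.30 pt [ 0.6061 -0.3529  0.1812] yaw -0.2002 pitch 0.0040 y.z 0.0018 F [ 1.47 -1.33  0.3 ] M [ 0.011 -0.03   0.018] w 0.135 g 58.4 cmdpt [ 0.605 -0.352  0.177]
t 4.35 pt [ 0.6059 -0.3528  0.18  ] yaw -0.2002 pitch 0.0035 y.z 0.0016 F [ 0.31  0.   -2.05] M [ 0.017 -0.031  0.007] w 0.133 g 58.4 cmdpt [ 0.605 -0.352  0.177]
t 4.40 pt [ 0.6054 -0.3524  0.1784] yaw -0.2002 pitch 0.0015 y.z 0.0007 F [-0.29  0.57 -2.1 ] M [0.019 0.003 0.002] w 0.132 g 58.4 cmdpt [ 0.605 -0.352  0.177]
[np.float64(0.5207792341899776), np.float64(-0.09234285883253543), np.float64(0.1205), np.float64(1.3892820845874863), 0]
0
[-0.56, -0.99, 0.09] [0.0, 0.0, -0.066]
[-1.12, -1.98, 0.18] [0.0, 0.0, -0.133]
[-1.68, -2.97, 0.27] [0.0, 0.0, -0.199]
[-2.24, -3.96, 0.36] [0.0, 0.0, -0.265]
[-2.8, -4.95, 0.45] [0.0, 0.0, -0.331]
[-3.35, -5.94, 0.54] [0.0, 0.0, -0.398]
[-3.91, -6.93, 0.63] [0.0, 0.0, -0.464]
[-4.47, -7.92, 0.72] [0.0, 0.0, -0.53]
1
[0.02, -1.14, 0.09] [0.0, 0.0, -0.066]
[0.04, -2.28, 0.18] [0.0, 0.0, -0.132]
[0.06, -3.42, 0.27] [0.0, 0.0, -0.199]
[0.07, -4.55, 0.35] [0.0, 0.0, -0.265]
[0.09, -5.69, 0.44] [0.0, 0.0, -0.331]
[0.11, -6.83, 0.53] [0.0, 0.0, -0.397]
[0.13, -7.97, 0.62] [0.0, 0.0, -0.464]
[0.15, -9.1, 0.71] [0.0, 0.0, -0.53]
2
[0.59, -0.98, 0.09] [0.0, 0.0, -0.066]
[1.18, -1.95, 0.18] [0.0, 0.0, -0.132]
[1.77, -2.92, 0.27] [0.0, 0.0, -0.198]
[2.36, -3.89, 0.36] [0.0, 0.0, -0.265]
[2.95, -4.87, 0.45] [0.0, 0.0, -0.331]
[3.54, -5.84, 0.54] [0.0, 0.0, -0.397]
[4.13, -6.81, 0.63] [0.0, 0.0, -0.463]
[4.73, -7.78, 0.72] [0.0, 0.0, -0.529]
```

>>> send_rows(
  steps=[
    {"translation": [-0.56, -0.99, 0.09], "delta_rot": [0, 0, -0.066], "jaw": 0.6},
    {"translation": [-1.12, -1.98, 0.18], "delta_rot": [0, 0, -0.133], "jaw": 0.6},
    {"translation": [-1.68, -2.97, 0.27], "delta_rot": [0, 0, -0.199], "jaw": 0.6},
    {"translation": [-2.24, -3.96, 0.36], "delta_rot": [0, 0, -0.265], "jaw": 0.6},
    {"translation": [-2.8, -4.95, 0.45], "delta_rot": [0, 0, -0.331], "jaw": 0.6},
    {"translation": [-3.35, -5.94, 0.54], "delta_rot": [0, 0, -0.398], "jaw": 0.6},
    {"translation": [-3.91, -6.93, 0.63], "delta_rot": [0, 0, -0.464], "jaw": 0.6},
    {"translation": [-4.47, -7.92, 0.72], "delta_rot": [0, 0, -0.53], "jaw": 0.6},
  ],
)

```text
time: 5.2
tool_pos: [0.5761, -0.2647, 0.1684]
tool_rot: [-0.001, 0.986, 0.165, -0.001]
contact_force: [0.7, 1.1, -1.6]
gripper_width: 0.132
grasp_force: 58.4
```

>>> send_rows(
  steps=[
    {"translation": [0.02, -1.14, 0.09], "delta_rot": [0, 0, -0.066], "jaw": 0.6},
    {"translation": [0.04, -2.28, 0.18], "delta_rot": [0, 0, -0.132], "jaw": 0.6},
    {"translation": [0.06, -3.42, 0.27], "delta_rot": [0, 0, -0.199], "jaw": 0.6},
    {"translation": [0.07, -4.55, 0.35], "delta_rot": [0, 0, -0.265], "jaw": 0.6},
    {"translation": [0.09, -5.69, 0.44], "delta_rot": [0, 0, -0.331], "jaw": 0.6},
    {"translation": [0.11, -6.83, 0.53], "delta_rot": [0, 0, -0.397], "jaw": 0.6},
    {"translation": [0.13, -7.97, 0.62], "delta_rot": [0, 0, -0.464], "jaw": 0.6},
    {"translation": [0.15, -9.1, 0.71], "delta_rot": [0, 0, -0.53], "jaw": 0.6},
  ],
)

```text
time: 6.0
tool_pos: [0.548, -0.1782, 0.1615]
tool_rot: [-0.001, 0.908, 0.418, -0.001]
contact_force: [-0.4, -0.7, -1.8]
gripper_width: 0.129
grasp_force: 58.4
```

>>> send_rows(
  steps=[
    {"translation": [0.59, -0.98, 0.09], "delta_rot": [0, 0, -0.066], "jaw": 0.6},
    {"translation": [1.18, -1.95, 0.18], "delta_rot": [0, 0, -0.132], "jaw": 0.6},
    {"translation": [1.77, -2.92, 0.27], "delta_rot": [0, 0, -0.198], "jaw": 0.6},
    {"translation": [2.36, -3.89, 0.36], "delta_rot": [0, 0, -0.265], "jaw": 0.6},
    {"translation": [2.95, -4.87, 0.45], "delta_rot": [0, 0, -0.331], "jaw": 0.6},
    {"translation": [3.54, -5.84, 0.54], "delta_rot": [0, 0, -0.397], "jaw": 0.6},
    {"translation": [4.13, -6.81, 0.63], "delta_rot": [0, 0, -0.463], "jaw": 0.6},
    {"translation": [4.73, -7.78, 0.72], "delta_rot": [0, 0, -0.529], "jaw": 0.6},
  ],
)

```text
time: 6.8
tool_pos: [0.5199, -0.0917, 0.1544]
tool_rot: [-0.001, 0.768, 0.641, -0.001]
contact_force: [-0.7, -0.5, -2.3]
gripper_width: 0.13
grasp_force: 58.4
```

```bash
python3 - <<'E'
from h import *
OFF=(0,0,.035)
for i in range(4):
    grab_frame("side");rep(OFF)
for n in("side","top"):
    f,R,t=cam(n);np.savez(f"{n}2.npz",W=cloud(f,R,t),im=f["pixels"],R=R,t=t,K=[f["fx"],f["fy"],f["cx"],f["cy"]])
a=cv2.resize(load("side2.npz")["im"][165:245,285:365],(440,440),interpolation=cv2.INTER_CUBIC)
b=cv2.resize(load("top2.npz")["im"][170:245,290:352],(360,440),interpolation=cv2.INTER_CUBIC)
cv2.imwrite("pics/r1.png",np.hstack([a,b]))
E
```

```text
t 6.85 pt [ 0.5191 -0.0902  0.119 ] yaw 1.3940 pitch 0.0018 y.z -0.0038 F [ 0.41  1.89 -3.35] M [ 0.144 -0.012 -0.019] w 0.132 g 58.5 cmdpt [ 0.5208 -0.0923  0.1205]
t 6.90 pt [ 0.5195 -0.0912  0.1192] yaw 1.3899 pitch 0.0007 y.z -0.0029 F [-0.49  0.03 -2.92] M [-0.028  0.002 -0.04 ] w 0.131 g 58.5 cmdpt [ 0.5208 -0.0923  0.1205]
t 6.95 pt [ 0.52   -0.0919  0.1196] yaw 1.3884 pitch 0.0000 y.z -0.0020 F [-0.07 -0.84 -2.26] M [-0.019 -0.088  0.02 ] w 0.138 g 58.5 cmdpt [ 0.5208 -0.0923  0.1205]
t 7.00 pt [ 0.5204 -0.0924  0.12  ] yaw 1.3879 pitch -0.0001 y.z -0.0013 F [ 0.5  -0.84 -2.68] M [-0.008  0.03  -0.002] w 0.133 g 58.5 cmdpt [ 0.5208 -0.0923  0.1205]
```

View pics/r1.png

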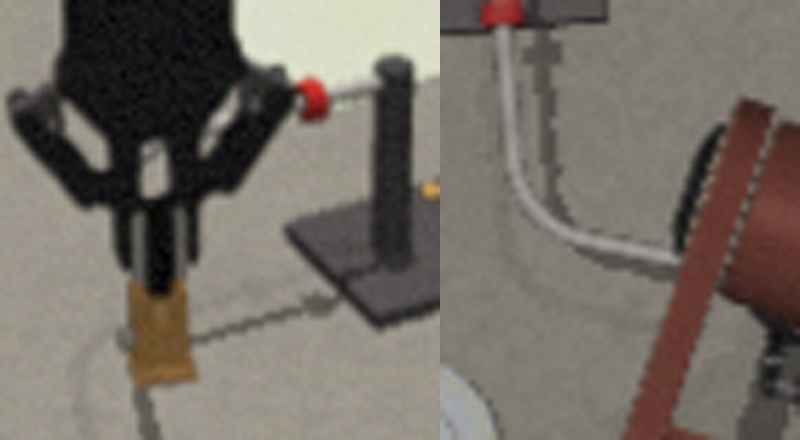

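The slide hangs at crop (160,330), upright and just short of the tip, which it hides. The ring is at (312,100). The brass face shows no clear hole, so I check its shading numerically and get its position from the side camera.

```bash
python3 - <<'E'
from h import *
S=load("side2.npz");im=S["im"].astype(int);W=S["W"]
print("R channel");print(im[212:238,304:324,2])
print("depth-derived y mm");print(np.nan_to_num(W[212:238,304:324,1]*1000).round().astype(int))
E
```

```text
R channel
[[155 151  96  37  29  82  92  53  19  22   7  11  31  85  87  68  72 141
  157 152]
 [155 151 130  63  43  80  90  54  22  19  22   8  30  83  93 116 118 146
  153 148]
 [158 153 152 117 100  87  91  53  21   4   4   2  33  87  99 144 152 150
  153 151]
 [154 156 157 153 135  97  90  54  21  19   7  14  45  93 112 145 153 152
  154 151]
 [155 151 157 153 124 107 104  63  27  12   4  26  69 111 130 151 151 154
  149 153]
 [157 155 155 154 115 115 115  71  26  11   4  28  78 111 132 150 152 151
  148 148]
 [155 152 149 150 111 116 118  95  52  45  41  50  89 113 116 142 149 151
  152 147]
 [155 153 157 152 110 112 110 111  86  82  83  92 107 109 110 139 145 150
  151 146]
 [153 153 155 151 114 106 110 106 104 114 115 109 107 108 113 136 145 140
  146 146]
 [151 151 154 150 115 105 108 106 106 119 123 112 104 105 115 133 141 141
  149 157]
 [151 150 156 151 110 100 106 102 105 119 119 114 100 106 109 139 151 150
  155 153]
 [154 147 149 148 106  98 108 100 105 112 121 115 108 105 110 134 152 153
  153 151]
 [145 143 132 128 100 100 102 111 104 113 117 111 109 107 111 137 152 
[... 3170 characters left out ...]
0  -97  -97  -99 -100 -102 -104 -104
  -104 -102   16   20   21   16]
 [  32   30   31   29  -92  -96  -96 -100  -97 -103 -102 -106 -103 -103
  -106 -111 -109   11   12   11]
 [  30   26   26   24   26 -103 -105 -103 -103 -109 -106 -111 -110 -111
  -108 -109 -110   10    9    7]
 [  27   23   25   21   20 -106 -107 -106 -108 -108 -105 -108 -110 -110
     0 -109 -110    2    9    1]
 [  19   17   15   13   15 -110 -109 -105 -108 -108    7    8    8    3
     1    4    3    3   -4   -4]
 [  13   17    7   15   12   12    3    6    2    4    2    1    4   -1
     0   -2   -5   -6   -6   -6]
 [   6   11    5    6    3    1    0    0    0    2   -3    0   -8   -4
    -3   -9   -5  -10  -12   -9]]
```

```bash
cat >> h.py <<'E'
def proj(D,P):
    fx,fy,cx,cy=D["K"];c=np.atleast_2d(P)@D["R"].T+D["t"];return np.c_[fx*c[:,0]/c[:,2]+cx,fy*c[:,1]/c[:,2]+cy]
def mmpp(D,P):
    c=np.atleast_2d(P)@D["R"].T+D["t"];return c[:,2]/D["K"][0]*1000
E
python3 - <<'E'
from h import *
S=load("side2.npz");s=state();R=Ro.from_quat(np.roll(s["tool_rot"],-1));rep((0,0,.035))
H=s["tool_pos"]+R.apply([0,0,.035]);print("H",H)
X,Y=R.as_matrix()[:,0],R.as_matrix()[:,1];Z=np.array([0,0,1])
n=H-X*.009
print("hole near centre",proj(S,n),"mm/px",mmpp(S,n))
for dz in(12,6.25,-6.25,-33):print(dz,proj(S,n+Z*dz/1000))
for dy in(-.011,.011):print("edges",dy,proj(S,n+Y*dy))
print("far hole end",proj(S,H+X*.009), "brass top centre", proj(S,H+Z*.012))
# rod tip & line seen in the first side view
S0=load("side0.npz")
for P in([.528,-.053,.12],[.528,-.053,.122],[.5404,.0077,.12]):print("rod",P,proj(S0,P))
W=S0["W"];m=(W[...,2]>.1)&(W[...,2]<.14)
for v in(205,208,211,212,213,214):
    print(v,S0["im"][v,304:318,2].tolist(),np.where(m[v,295:325])[0]+295)
E
```

```text
t 7.10 pt [ 0.5208 -0.0928  0.1205] yaw 1.3876 pitch -0.0002 y.z -0.0004 F [-0.78 -0.27 -2.12] M [-0.006 -0.019  0.027] w 0.133 g 58.5 cmdpt [ 0.5208 -0.0923  0.1205]
H [ 0.52081873 -0.09281601  0.1205154 ]
hole near centre [[314.72826252 222.27237379]] mm/px [2.55249415]
12 [[314.58722332 218.35513429]]
6.25 [[314.65499871 220.23753622]]
-6.25 [[314.80110785 224.29558882]]
-33 [[315.10824133 232.8259505 ]]
edges -0.011 [[310.46740971 222.75396665]]
edges 0.011 [[318.97871924 221.79195597]]
far hole end [[313.64791385 218.44550122]] brass top centre [[314.04145596 216.44436998]]
rod [0.528, -0.053, 0.12] [[311.75973431 212.16078852]]
rod [0.528, -0.053, 0.122] [[311.73453077 211.52480728]]
rod [0.5404, 0.0077, 0.12] [[308.80743937 200.20346966]]
205 [166, 166, 165, 167, 151, 177, 198, 186, 163, 165, 168, 169, 165, 163] [308 309 310 311]
208 [165, 165, 168, 169, 165, 151, 178, 196, 186, 170, 170, 165, 166, 164] [309 310 311 312]
211 [164, 165, 166, 166, 166, 142, 134, 163, 162, 143, 157, 168, 165, 167] [310 311 312 313]
212 [166, 165, 168, 166, 164, 165, 150, 157, 156, 159, 160, 167, 164, 164] [310 311 312]
213 [166, 163, 165, 164, 165, 167, 163, 155, 149, 161, 166, 164, 166, 165] []
214 [165, 166, 167, 164, 166, 166, 169, 166, 161, 167, 166, 168, 167, 167] []
```

```bash
python3 - <<'E'
from h import *
T=load("top0.npz");S=load("side0.npz")
def blob(D,sel,z,box):
    u0,u1,v0,v1=box;m=np.zeros(D["im"].shape[:2],np.uint8);m[v0:v1,u0:u1]=sel(D["im"][v0:v1,u0:u1].astype(int),D["W"][v0:v1,u0:u1]).astype(np.uint8)
    c=max(cv2.findContours(m,cv2.RETR_EXTERNAL,cv2.CHAIN_APPROX_NONE)[0],key=cv2.contourArea)
    w=onz(D,c[:,0],z)[:,:2].astype(np.float32);return w,c
dark=lambda C,W:(C.max(2)<80)
white=lambda C,W:C.min(2)>175
# stand plate outline (z .012): compare top-face corners via minAreaRect on rays at z=.012
for n,D,b in(("top",T,(275,325,135,182)),("side",S,(330,392,192,226))):
    w,c=blob(D,lambda C,W:(W[...,2]>.006)&(W[...,2]<.02),.012,b);r=cv2.minAreaRect(w);print("plate",n,np.array(r[0]).round(4),np.array(r[1]).round(4),round(r[2],1))
for n,D,b in(("top",T,(260,306,225,270)),("side",S,(240,285,205,238))):
    w,c=blob(D,white,.02,b);r=cv2.fitEllipse(w);print("dish",n,np.array(r[0]).round(4),np.array(r[1]).round(4))
for n,D,b in(("top",T,(434,456,256,280)),("side",S,(278,312,343,372))):
    w,c=blob(D,lambda C,W:(W[...,2]>.015)&(W[...,2]<.04),.022,b);r=cv2.minAreaRect(w);print("soap",n,np.array(r[0]).round(4),np.array(r[1]).round(4))
for n,D,b in(("top",T,(390,425,215,248)),("side",S,(308,350,275,320))):
    w,c=blob(D,lambda C,W:(W[...,2]>.044)&(W[...,2]<.06),.05,b);r=cv2.fitEllipse(w);print("rblock",n,np.array(r[0]).round(4),np.array(r[1]).round(4))
# bench height check
for n,D in(("top",T),("side",S)):
    k=(abs(D["W"][...,0]-.5)<.06)&(abs(D["W"][...,1]+.15)<.06);print("bench",n,np.median(D["W"][k],0))
E
```

```text
plate top [0.7243 0.0747] [0.1133 0.1143] 5.1
plate side [0.7213 0.0641] [0.1134 0.1163] 5.8Traceback (most recent call last):
  File "<stdin>", line 13, in <module>
  File "<stdin>", line 5, in blob
ValueError: max() iterable argument is empty
```

```bash
python3 - <<'E'
from h import *
T=load("top0.npz");S=load("side0.npz")
def blob(D,zl,zh,z,box,fit):
    u0,u1,v0,v1=box;m=np.zeros(D["im"].shape[:2],np.uint8);W=D["W"][v0:v1,u0:u1];m[v0:v1,u0:u1]=((W[...,2]>zl)&(W[...,2]<zh))
    cs=cv2.findContours(m,cv2.RETR_EXTERNAL,cv2.CHAIN_APPROX_NONE)[0]
    c=max(cs,key=cv2.contourArea);w=onz(D,c[:,0],z)[:,:2].astype(np.float32);r=fit(cv2.convexHull(w));return np.array(r[0]).round(4),np.array(r[1]).round(4),len(c)
for nm,zl,zh,z,fit,tb,sb in(("dish",.012,.03,.022,cv2.fitEllipse,(260,306,225,270),(240,285,205,238)),
  ("soap",.015,.04,.022,cv2.minAreaRect,(434,456,256,280),(278,312,343,372)),
  ("rblock",.043,.06,.05,cv2.fitEllipse,(390,425,215,248),(308,350,275,320)),
  ("amberlid",.078,.095,.085,cv2.fitEllipse,(210,240,220,245),(250,275,162,200))):
    try: print(nm,blob(T,zl,zh,z,tb,fit),blob(S,zl,zh,z,sb,fit))
    except Exception as e: print(nm,e)
for n,D in(("top",T),("side",S)):
    k=(abs(D["W"][...,0]-.5)<.06)&(abs(D["W"][...,1]+.15)<.06)&(abs(D["W"][...,2])<.03);print("bench",n,np.median(D["W"][k],0))
    k=(abs(D["W"][...,0]-.5)<.06)&(abs(D["W"][...,1]-.15)<.06)&(abs(D["W"][...,2])<.03);print("bench",n,np.median(D["W"][k],0))
E
```

```text
dish (array([0.4289, 0.1255]), array([0.1065, 0.1072]), 92) (array([0.4263, 0.1172]), array([0.1051, 0.1141]), 81)
soap (array([ 0.3691, -0.3956]), array([0.0501, 0.0349]), 46) (array([ 0.3669, -0.4058]), array([0.0517, 0.0369]), 60)
rblock (array([ 0.4903, -0.2732]), array([0.0653, 0.0669]), 59) (array([ 0.4878, -0.2829]), array([0.0658, 0.0744]), 76)
amberlid (array([0.4745, 0.3115]), array([0.0484, 0.0493]), 44) (array([0.4705, 0.299 ]), array([0.0491, 0.0587]), 34)
bench top [ 4.99768273e-01 -1.50297061e-01 -4.08946319e-04]
bench top [0.49888069 0.14951113 0.00106192]
bench side [ 0.49715687 -0.14960212 -0.00086556]
bench side [ 5.01944810e-01  1.41090082e-01 -9.23908777e-05]
```

```bash
python3 - <<'E'
from h import *
T=load("top0.npz");S=load("side0.npz")
W=T["W"];m=(W[...,2]>.108)&(W[...,2]<.136)
def zc(D,pix): 
    z=np.array([D["W"][v,u] for u,v in pix]);return np.nanmean(z,0).round(4),(np.nanstd(z[:,2])/len(z)**.5).round(5)
st=lambda a,b:[(int(round(np.where(m[v,290:312])[0].mean()+290)),v) for v in range(a,b)]
fr=lambda a,b:[(u,int(round(np.where(m[195:225,u])[0].mean()+195))) for u in range(a,b)]
print("straight",zc(T,st(176,184)),zc(T,st(184,194)));print("free",[zc(T,fr(a,a+6)) for a in(308,314,320,326,331)])
W=S["W"];ms=(W[...,2]>.108)&(W[...,2]<.136)
st=lambda a,b:[(u,int(round(np.where(ms[170:200,u])[0].mean()+170))) for u in range(a,b)]
fr=lambda a,b:[(int(round(np.where(ms[v,295:325])[0].mean()+295)),v) for v in range(a,b)]
print("S straight",zc(S,st(318,328)),zc(S,st(328,337)));print("S free",[zc(S,fr(a,a+4)) for a in(197,201,205,209)])
E
```

```text
straight (array([0.6367, 0.0663, 0.1249]), np.float64(0.00111)) (array([0.6089, 0.0627, 0.1243]), np.float64(0.00064))
free [(array([0.5461, 0.0337, 0.1278]), np.float64(0.0012)), (array([0.5407, 0.0153, 0.1273]), np.float64(0.00051)), (array([ 0.5368, -0.0031,  0.1286]), np.float64(0.00121)), (array([ 0.5332, -0.0215,  0.126 ]), np.float64(0.0016)), (array([ 0.5307, -0.0368,  0.1285]), np.float64(0.00087))]
S straight (array([0.5984, 0.0553, 0.121 ]), np.float64(0.00053)) (array([0.6284, 0.0571, 0.1221]), np.float64(0.0007))
S free [(array([0.5382, 0.0075, 0.1261]), np.float64(0.00085)), (array([ 0.5337, -0.0122,  0.1254]), np.float64(0.00048)), (array([ 0.5305, -0.0318,  0.1248]), np.float64(0.00013)), (array([ 0.5264, -0.0518,  0.1249]), np.float64(0.00107))]
```

```bash
cat >> h.py <<'E'
OFF=(0,0,.035)
TIP=np.array([.5285,-.060,.123])
E
python3 - <<'E'
from h import *
yaw=np.radians(79.4);d=np.array([np.cos(yaw),np.sin(yaw),0])
p,R=getcmd();a=[*(p+R.apply(OFF)),1.3885,0]
b=[*(TIP-d*.013),yaw,0];plan(lin(a,b),OFF)
E
```

```text
[0.25, 0.02, -0.03] [0.0, 0.0, 0.001]
[0.5, 0.04, -0.06] [0.0, 0.0, 0.001]
[0.76, 0.06, -0.09] [0.0, 0.0, 0.001]
[1.01, 0.08, -0.13] [0.0, 0.0, 0.002]
[1.26, 0.1, -0.16] [0.0, 0.0, 0.002]
[1.51, 0.13, -0.19] [0.0, 0.0, 0.002]
[1.77, 0.15, -0.22] [0.0, 0.0, 0.003]
[2.02, 0.17, -0.25] [0.0, 0.0, 0.003]
```

>>> send_rows(
  steps=[
    {"translation": [0.25, 0.1, -0.15], "delta_rot": [0, 0, 0], "jaw": 0.6},
    {"translation": [0.5, 0.17, -0.25], "delta_rot": [0, 0, 0.001], "jaw": 0.6},
    {"translation": [0.75, 0.17, -0.25], "delta_rot": [0, 0, 0.001], "jaw": 0.6},
    {"translation": [1.05, 0.17, -0.25], "delta_rot": [0, 0, 0.002], "jaw": 0.6},
    {"translation": [1.35, 0.17, -0.25], "delta_rot": [0, 0, 0.002], "jaw": 0.6},
    {"translation": [1.6, 0.17, -0.25], "delta_rot": [0, 0, 0.002], "jaw": 0.6},
    {"translation": [1.85, 0.17, -0.25], "delta_rot": [0, 0, 0.003], "jaw": 0.6},
    {"translation": [2.02, 0.17, -0.25], "delta_rot": [0, 0, 0.003], "jaw": 0.6},
  ],
)

```text
time: 7.9
tool_pos: [0.5262, -0.0726, 0.1583]
tool_rot: [-0.0, 0.769, 0.639, 0.0]
contact_force: [0.5, -0.4, -2.3]
gripper_width: 0.132
grasp_force: 58.5
```

```bash
python3 - <<'E'
from h import *
for i in range(4):
    f,R,t=cam("side");rep(OFF)
np.savez("side3.npz",W=cloud(f,R,t),im=f["pixels"],R=R,t=t,K=[f["fx"],f["fy"],f["cx"],f["cy"]])
S=load("side3.npz");v,u=map(int,proj(S,state()["tool_pos"]-[0,0,.035]-np.array([.0016,.0088,0]))[0][::-1]);print(u,v)
print(np.nan_to_num(S["W"][v-6:v+6,u-7:u+6,1]*1000).round().astype(int));print(S["im"][v-6:v+6,u-7:u+6].astype(int).max(2))
E
```

```text
t 7.95 pt [ 0.5262 -0.0724  0.1233] yaw 1.3861 pitch 0.0002 y.z -0.0000 F [ 0.26 -0.2  -1.66] M [-0.015 -0.007  0.021] w 0.131 g 58.5 cmdpt [ 0.5261 -0.0728  0.123 ]
t 8.00 pt [ 0.5262 -0.0726  0.1233] yaw 1.3861 pitch 0.0000 y.z -0.0001 F [-0.61 -0.67 -2.  ] M [-0.05   0.008  0.023] w 0.135 g 58.5 cmdpt [ 0.5261 -0.0728  0.123 ]
t 8.05 pt [ 0.5262 -0.0728  0.1233] yaw 1.3860 pitch -0.0001 y.z 0.0000 F [ 0.08 -0.7  -2.25] M [ 0.02  -0.039  0.022] w 0.131 g 58.5 cmdpt [ 0.5261 -0.0728  0.123 ]
t 8.10 pt [ 0.5262 -0.0729  0.1233] yaw 1.3859 pitch -0.0001 y.z 0.0001 F [-0.35 -0.15 -2.97] M [ 0.006 -0.021 -0.009] w 0.131 g 58.5 cmdpt [ 0.5261 -0.0728  0.123 ]
314 216
[[143 145 -83 -83 -82 -79 -83 -83 -85 -83 -87 132 130]
 [139 -64 -63 -67 -82 -83 -80 -84 -83 -71 -73 126 124]
 [131 -71 -68 -71 -81 -79 -84 -86 -84 -79 -79 118 115]
 [128 -72 -76 -77 -79 -82 -81 -84 -80 -82 -82 -82 110]
 [120 -77 -80 -82 -79 -80 -80 -81 -81 -83 -82 -84 109]
 [117 -74 -79 -77 -83 -80 -82 -81 -84 -82 -85 -84 102]
 [112 -72 -78 -79 -81 -61 -65 -71 -74 -81 -82 -81  99]
 [102 -71 -79 -77 -82 -70 -73 -70 -74 -81 -
[... 193 characters left out ...]
7 -80 -82 -80 -80 -83 -81 -80 -83  69]]
[[145 117  93  89  45  13  18  14  28  85 110 135 150]
 [141 124 106  92  44  20  12   6  34 108 118 140 153]
 [138 118 116 113  63  29  22  23  47 105 116 136 150]
 [139 109 114 113  78  70  76  71  80 104 114 127 152]
 [140 105 110 112  92 100 110 108 109 103 107 123 148]
 [140 105 101 109  99 110 120 115 111 105 107 116 147]
 [152 105 103 106 103 109 122 114 106 109 106 118 146]
 [147 109 104 104 100 101 121 116 109 106 105 121 148]
 [138 103 102 106  97 104 115 117 109 108 108 116 145]
 [117  89 107 106  99 105 109 110 104 109 110 121 145]
 [109 104 102 107 103 105 110 104 109 107 106 119 143]
 [104 101 108 106 104 106 110 107 105 106 106 115 142]]
```

>>> send_rows(
  steps=[
    {"translation": [0.1, 0, 0], "delta_rot": [0, 0, 0], "jaw": 0.6},
    {"translation": [0.2, 0, 0], "delta_rot": [0, 0, 0], "jaw": 0.6},
    {"translation": [0.3, 0, 0], "delta_rot": [0, 0, 0], "jaw": 0.6},
    {"translation": [0.4, 0, 0], "delta_rot": [0, 0, 0], "jaw": 0.6},
    {"translation": [0.5, 0, 0], "delta_rot": [0, 0, 0], "jaw": 0.6},
    {"translation": [0.6, 0, 0], "delta_rot": [0, 0, 0], "jaw": 0.6},
    {"translation": [0.7, 0, 0], "delta_rot": [0, 0, 0], "jaw": 0.6},
    {"translation": [0.7, 0, 0], "delta_rot": [0, 0, 0], "jaw": 0.6},
  ],
)

```text
time: 8.9
tool_pos: [0.5275, -0.0658, 0.1583]
tool_rot: [-0.0, 0.769, 0.639, 0.0]
contact_force: [1.1, -0.1, -2.5]
gripper_width: 0.128
grasp_force: 58.5
```

```bash
cat >> h.py <<'E'
def adv(v,dr=(0,0,0)):
    p,R=getcmd();setcmd(p+R.apply(np.array(v)/100),R*Ro.from_rotvec(dr))
def look(n=3):
    F=[]
    for i in range(n):
        f,R,t=cam("side");s=state();F.append(np.r_[s["contact_force"],s["ft_torque"]])
    rep(OFF);F=np.mean(F,0);R=Ro.from_quat(np.roll(s["tool_rot"],-1));pc,Rc=getcmd()
    print("meanF world",F[:3].round(2),"tool",R.inv().apply(F[:3]).round(2),"M tool",R.inv().apply(F[3:]).round(3),"lag tool mm",(R.inv().apply(s["tool_pos"]-pc)*1000).round(2),"rotlag",(R.inv()*Rc).as_rotvec().round(4))
    return dict(W=cloud(f,R0:=cv2.Rodrigues(np.array(f["rvec"],float))[0],np.array(f["tvec"],float).ravel()),im=f["pixels"],R=R0,t=np.array(f["tvec"],float).ravel(),K=[f["fx"],f["fy"],f["cx"],f["cy"]])
def hole(S):
    s=state();R=Ro.from_quat(np.roll(s["tool_rot"],-1));n=s["tool_pos"]+R.apply([-.009,0,.035]);u,v=proj(S,n)[0].round().astype(int)
    print(u,v,n.round(4));print(np.nan_to_num(S["W"][v-4:v+6,u-5:u+5,1]*1000).round().astype(int));print(S["im"][v-4:v+6,u-5:u+5].astype(int).sum(2)//3)
E
python3 - <<'E'
from h import *
adv([.7,0,0]);S=look();hole(S)
E
```

```text
t 9.05 pt [ 0.5275 -0.066   0.1233] yaw 1.3858 pitch -0.0000 y.z 0.0000 F [-0.85  0.28 -2.52] M [-0.014 -0.018 -0.057] w 0.126 g 58.5 cmdpt [ 0.5274 -0.0659  0.123 ]
meanF world [-0.2  -0.28 -2.72] tool [-0.31 -0.15  2.72] M tool [-0.007 -0.02   0.037] lag tool mm [-0.11  0.06 -0.3 ] rotlag [0. 0. 0.]
314 215 [ 0.5258 -0.0748  0.1233]
[[-68 -69 -76 -76 -73 -77 -74 -76 -75 123]
 [-70 -71 -75 -74 -75 -73 -74 -77 -72 116]
 [-73 -71 -71 -74 -73 -74 -75 -75 -74 116]
 [-72 -75 -72 -72 118 -62 -76 -73 -76 104]
 [-74 -72 -62 -62 -62 -64 -72 -75 -75 105]
 [-73 -74 -64 -66 -65 -70 -74 -75 -76  98]
 [-72 -72 -73 -68 -71 -72 -77 -78 -77  95]
 [-72 -75 -72 -70 -75 -74 -74 -76 -79  84]
 [-74 -73 -72 -72 -71 -77 -72 -73 -75  82]
 [-71 -73 -73 -74 -73 -75 -78 -74 -74  77]]
[[ 85  64  43  26  28  32  59  74  87 130]
 [ 82  79  57  60  60  62  73  72  82 123]
 [ 73  76  74  87  78  75  77  74  80 121]
 [ 76  73  74 100  88  79  75  77  82 123]
 [ 74  72  74  84  84  86  74  70  81 122]
 [ 69  75  75  77  81  84  73  74  82 113]
 [ 71  76  73  75  83  81  78  76  76 107]
 [ 78  74  73  75  78  77  73  73  78 107]
 [ 80  77  78  78  79  78  75  76  79 108]
 [ 73  78  74  81  75  75  76  80  78 105]]
```

>>> send_rows(
  steps=[
    {"translation": [0.1, 0, 0], "delta_rot": [0, 0, 0], "jaw": 0.6},
    {"translation": [0.2, 0, 0], "delta_rot": [0, 0, 0], "jaw": 0.6},
    {"translation": [0.3, 0, 0], "delta_rot": [0, 0, 0], "jaw": 0.6},
    {"translation": [0.4, 0, 0], "delta_rot": [0, 0, 0], "jaw": 0.6},
    {"translation": [0.5, 0, 0], "delta_rot": [0, 0, 0], "jaw": 0.6},
    {"translation": [0.6, 0, 0], "delta_rot": [0, 0, 0], "jaw": 0.6},
    {"translation": [0.6, 0, 0], "delta_rot": [0, 0, 0], "jaw": 0.6},
    {"translation": [0.6, 0, 0], "delta_rot": [0, 0, 0], "jaw": 0.6},
  ],
)

```text
time: 9.85
tool_pos: [0.5286, -0.0601, 0.1583]
tool_rot: [0.0, 0.769, 0.639, 0.0]
contact_force: [-0.2, 0.2, -1.7]
gripper_width: 0.131
grasp_force: 58.5
```

```bash
python3 - <<'E'
from h import *
adv([.6,0,0]);S=look();hole(S)
u,v=proj(S,state()["tool_pos"]-[0,0,.035]-np.array([.0016,.0088,0]))[0].round().astype(int)
print((S["im"][v-4:v+6,u-5:u+5].astype(int)[...,2]-S["im"][v-4:v+6,u-5:u+5].astype(int)[...,0]))
cv2.imwrite("pics/h3.png",cv2.resize(S["im"][v-25:v+25,u-30:u+30],(720,600),interpolation=cv2.INTER_CUBIC))
E
```

```text
t 10.00 pt [ 0.5286 -0.0601  0.1233] yaw 1.3858 pitch -0.0000 y.z -0.0000 F [-0.4  -0.15 -2.69] M [ 0.002 -0.017 -0.008] w 0.131 g 58.5 cmdpt [ 0.5285 -0.06    0.123 ]
meanF world [-0.22 -0.01 -2.34] tool [-0.05 -0.22  2.34] M tool [ 0.005 -0.035 -0.003] lag tool mm [-0.15  0.06 -0.29] rotlag [-0.  0. -0.]
313 214 [ 0.5269 -0.069   0.1233]
[[-59 -61 -66 -70 -72 -68 -67 -66 -67 -69]
 [-63 -66 -68 -68 -71 -68 -68 -69 -71 -73]
 [-65 -68 -67 -67 -69 -71 -66 -69 -70 -72]
 [-64 -67 -64 -67 123 -51 -58 -69 -69 -70]
 [-69 -64 -66 -55 -56 -61 -61 -70 -71 -68]
 [-67 -68 -69 -61 -63 -64 -66 -69 -71 -68]
 [-64 -67 -66 -64 -66 -65 -69 -71 -72 -72]
 [-65 -69 -67 -62 -69 -69 -66 -71 -68 -69]
 [-63 -64 -67 -71 -66 -66 -70 -69 -67 -69]
 [-66 -69 -66 -68 -67 -69 -72 -67 -69 -70]]
[[80 83 58 34 30 37 45 64 74 97]
 [73 77 73 66 59 60 73 76 77 92]
 [75 77 77 82 79 83 75 77 78 84]
 [75 76 78 85 86 89 78 75 74 82]
 [78 74 72 75 82 83 77 71 74 88]
 [75 75 71 74 78 89 79 75 75 88]
 [75 75 73 71 81 84 79 77 78 83]
 [81 73 76 73 80 80 73 78 79 84]
 [86 74 77 74 77 76 75 78 74 85]
 [78 76 77 79 77 76 78 76 80 85]]
[[65 69 50 28 23 27 41 56 68 51]
 [63 67 54 47 48 53 60 66 63 53]
 [56 60 62 60 63 58 62 63 64 57]
 [58 62 62 57 63 61 60 58 66 57]
 [54 61 58 63 66 69 64 57 64 56]
 [53 62 58 58 69 68 66 62 65 53]
 [47 59 65 61 63 68 65 62 67 57]
 [40 60 61 65 60 63 65 61 62 52]
 [41 63 63 63 63 68 62 62 65 56]
 [45 61 63 61 61 61 62 64 65 57]]
```

>>> send_rows(
  steps=[
    {"translation": [0.1, 0, 0], "delta_rot": [0, 0, 0], "jaw": 0.6},
    {"translation": [0.2, 0, 0], "delta_rot": [0, 0, 0], "jaw": 0.6},
    {"translation": [0.3, 0, 0], "delta_rot": [0, 0, 0], "jaw": 0.6},
    {"translation": [0.4, 0, 0], "delta_rot": [0, 0, 0], "jaw": 0.6},
    {"translation": [0.5, 0, 0], "delta_rot": [0, 0, 0], "jaw": 0.6},
    {"translation": [0.6, 0, 0], "delta_rot": [0, 0, 0], "jaw": 0.6},
    {"translation": [0.7, 0, 0], "delta_rot": [0, 0, 0], "jaw": 0.6},
    {"translation": [0.7, 0, 0], "delta_rot": [0, 0, 0], "jaw": 0.6},
  ],
)

```text
time: 10.8
tool_pos: [0.5299, -0.0531, 0.1583]
tool_rot: [-0.0, 0.769, 0.639, 0.0]
contact_force: [-0.8, -0.1, -1.5]
gripper_width: 0.132
grasp_force: 58.5
```

```bash
python3 - <<'E'
from h import *
adv([.7,0,0]);S=look();hole(S)
s=state();u,v=proj(S,s["tool_pos"]-[0,0,.035]-np.array([.0016,.0088,0]))[0].round().astype(int)
print((S["im"][v-4:v+6,u-5:u+5].astype(int)[...,2]-S["im"][v-4:v+6,u-5:u+5].astype(int)[...,0]))
cv2.imwrite("pics/h4.png",cv2.resize(S["im"][v-25:v+25,u-30:u+30],(720,600),interpolation=cv2.INTER_CUBIC))
E
```

```text
t 10.95 pt [ 0.5299 -0.0532  0.1233] yaw 1.3858 pitch -0.0000 y.z -0.0000 F [-0.48 -0.41 -2.76] M [-0.009 -0.006 -0.015] w 0.130 g 58.5 cmdpt [ 0.5298 -0.0531  0.123 ]
meanF world [-0.2  -0.31 -2.45] tool [-0.34 -0.14  2.45] M tool [ 0.017 -0.016  0.022] lag tool mm [-0.11  0.05 -0.3 ] rotlag [-0.  0.  0.]
313 213 [ 0.5282 -0.0621  0.1233]
[[-57 -55 -60 -61 -60 -63 -60 -65 -64 135]
 [-58 -61 -61 -59 -60 -61 -63 -61 -62 133]
 [-57 -59 -59 -64 -62 -62 -61 -61 -61 124]
 [-61 -60 -54 -56 -58 -48 -56 -62 -66 -64]
 [-60 -63 -52 -50 -51 -53 -58 -62 -62 -63]
 [-57 -57 -60 -57 -54 -59 -63 -60 -65 -63]
 [-57 -58 -60 -62 -60 -60 -61 -64 -64 -63]
 [-62 -61 -60 -61 -62 -60 -65 -60 -64 -65]
 [-58 -58 -62 -61 -60 -58 -61 -64 -62 -61]
 [-60 -60 -60 -62 -56 -61 -63 -64 -65 -65]]
[[ 74  78  59  51  52  52  58  75  81 103]
 [ 74  81  71  77  75  76  72  76  77 107]
 [ 75  72  75  85  88  79  75  78  79 108]
 [ 71  75  70  93  94  87  76  74  78 107]
 [ 72  76  69  72  81  82  77  76  81 106]
 [ 74  76  68  77  83  83  73  74  77 108]
 [ 80  77  76  72  84  78  73  79  74 108]
 [ 81  74  77  77  77  79  75  74  76 104]
 [ 79  78  73  76  79  76  78  72  77  94]
 [ 76  75  74  75  82  74  75  79  79  94]]
[[68 70 46 39 41 43 43 63 64 42]
 [62 63 64 58 59 59 61 66 61 39]
 [61 62 55 38 31 49 61 61 60 39]
 [60 65 52 25 16 51 61 63 62 41]
 [59 64 59 55 50 64 62 63 60 42]
 [59 61 59 62 66 71 67 65 62 43]
 [54 62 58 63 64 63 64 60 63 40]
 [52 65 62 64 61 66 63 63 60 44]
 [52 60 62 60 61 61 63 67 63 48]
 [55 62 62 63 60 64 63 61 63 48]]
```

```bash
cat >> h.py <<'E'
A1=np.radians(79.4);A0=np.radians(5.35);TP=np.array([.529,-.057]);Q=np.array([.6,.0565])
d1=np.array([np.cos(A1),np.sin(A1)]);d0=np.array([np.cos(A0),np.sin(A0)])
k=np.linalg.solve(np.c_[d1,-d0],Q-TP)[0];TL=.05*np.tan((A1-A0)/2);L1=k-TL;LB=.05*(A1-A0)
E1=TP+d1*L1;C=E1+.05*np.array([d1[1],-d1[0]])
def path(s):
    if s<L1: p=TP+d1*s;a=A1
    elif s<L1+LB:
        a=A1-(s-L1)/.05;p=C+.05*np.array([-np.sin(a),np.cos(a)])
    else: a=A0;p=C+.05*np.array([-np.sin(a),np.cos(a)])+d0*(s-L1-LB)
    z=np.interp(s,[0,L1,L1+LB*.5,L1+LB],[.123,.1222,.1213,.1203])
    return np.r_[p,z,a]
def go(s0,s1,n=8,lat=0,dz=0,rows=8):
    """lat: shift to the left of travel, m"""
    P=[]
    for s in np.linspace(s0,s1,n+1)[1:]:
        q=path(s);P.append([q[0]-lat*np.sin(q[3]),q[1]+lat*np.cos(q[3]),q[2]+dz,q[3],0])
    P+= [P[-1]]*(rows-n);plan(P,OFF)
def where():
    s=state();R=Ro.from_quat(np.roll(s["tool_rot"],-1));H=s["tool_pos"]+R.apply(OFF)
    S=np.arange(-.02,.22,.0002);i=np.argmin([np.linalg.norm(path(a)[:2]-H[:2]) for a in S]);q=path(S[i]);e=H[:2]-q[:2]
    print("s %.1f mm lat %.2f z-path %.2f"%(S[i]*1e3,1e3*(-e[0]*np.sin(q[3])+e[1]*np.cos(q[3])),1e3*(H[2]-q[2])))
E
python3 - <<'E'
from h import *
print("L1",L1,"LB",LB,"bend end",E1,"bend_in",path(L1+LB))
where();go(.004,.016)
E
```

```text
L1 0.07293327190571329 LB 0.06462081555509007 bend end [0.54241617 0.01468869] bend_in [0.58690097 0.05527331 0.1203     0.09337511]
s 3.8 mm lat -0.14 z-path 0.34
[0.15, -0.01, 0.01] [0.0, 0.0, 0.0]
[0.3, -0.01, 0.01] [0.0, 0.0, 0.0]
[0.45, -0.01, 0.01] [0.0, 0.0, 0.0]
[0.6, -0.01, 0.01] [0.0, 0.0, 0.0]
[0.75, -0.01, 0.01] [0.0, 0.0, 0.0]
[0.9, -0.01, 0.01] [0.0, 0.0, 0.0]
[1.05, -0.01, 0.02] [0.0, 0.0, 0.0]
[1.2, -0.01, 0.02] [0.0, 0.0, 0.0]
```

>>> send_rows(
  steps=[
    {"translation": [0.15, 0, 0], "delta_rot": [0, 0, 0], "jaw": 0.6},
    {"translation": [0.3, 0, 0], "delta_rot": [0, 0, 0], "jaw": 0.6},
    {"translation": [0.45, -0.01, 0.01], "delta_rot": [0, 0, 0], "jaw": 0.6},
    {"translation": [0.6, -0.01, 0.01], "delta_rot": [0, 0, 0], "jaw": 0.6},
    {"translation": [0.75, -0.01, 0.01], "delta_rot": [0, 0, 0], "jaw": 0.6},
    {"translation": [0.9, -0.01, 0.01], "delta_rot": [0, 0, 0], "jaw": 0.6},
    {"translation": [1.05, -0.01, 0.02], "delta_rot": [0, 0, 0], "jaw": 0.6},
    {"translation": [1.2, -0.01, 0.02], "delta_rot": [0, 0, 0], "jaw": 0.6},
  ],
)

```text
time: 11.75
tool_pos: [0.532, -0.0413, 0.1581]
tool_rot: [-0.0, 0.769, 0.639, 0.0]
contact_force: [0.3, 0.3, -2.4]
gripper_width: 0.129
grasp_force: 58.5
```

```bash
python3 - <<'E'
from h import *
S=look();where();s=state();n=s["tool_pos"]-[0,0,.035]-np.array([.0016,.0088,0]);u,v=proj(S,n)[0].round().astype(int);print(u,v,n)
b=S["im"][v-5:v+5,u-7:u+7].astype(int);print(b[...,2]-b[...,0]);print(np.nan_to_num(S["W"][v-5:v+5,u-7:u+7,1]*1000).round().astype(int))
cv2.imwrite("pics/h5.png",cv2.resize(S["im"][v-25:v+25,u-30:u+30],(720,600),interpolation=cv2.INTER_CUBIC))
E
```

```text
t 11.90 pt [ 0.532  -0.0413  0.1231] yaw 1.3860 pitch -0.0000 y.z 0.0000 F [-0.02  0.32 -1.68] M [-0.04  -0.003  0.042] w 0.132 g 58.5 cmdpt [ 0.5319 -0.0413  0.1228]
meanF world [-0.18 -0.02 -2.17] tool [-0.05 -0.18  2.17] M tool [ 0.017  0.028 -0.02 ] lag tool mm [ 0.    0.05 -0.31] rotlag [0.     0.     0.0002]
s 16.0 mm lat -0.04 z-path 0.29
312 210 [ 0.53038103 -0.05009167  0.1231102 ]
[[14 38 64 67 32  8  5  8 15 64 67 36 21 16]
 [13 38 66 71 47 18 24 28 25 59 65 50 21 17]
 [16 30 62 65 53 43 48 49 48 63 62 47 22 17]
 [17 28 55 63 59 59 51 46 55 64 65 49 21 15]
 [14 28 57 63 56 38 24 16 40 59 65 51 17 17]
 [16 29 56 62 48 12  5  6 27 52 62 49 21 16]
 [17 29 56 63 53 16  6  5 32 56 63 49 21 16]
 [13 22 51 62 61 45 20 14 49 64 66 49 20 16]
 [ 8 13 42 60 66 61 56 44 58 62 63 52 18 16]
 [ 6  7 42 62 61 61 62 65 64 60 65 53 19 16]]
[[177 -36 -37 -35 -47 -47 -46 -47 -50 -42 -42 157 161 156]
 [165 -39 -39 -40 -46 -47 -52 -51 -51 -47 -44 152 154 155]
 [164 -40 -41 -49 -48 -50 -50 -51 -49 -50 -50 -50 153 145]
 [157 -39 -47 -47 -49 -47 -49 -48 -49 -55 -51 -54 141 141]
 [150 -34 -47 -50 -47 -47 -47 -46 -47 -53 -53 -51 138 136]
 [147 -33 -45 -47 -48 -50 -50 -51 -42 -50 -51 -48 130 133]
 [143 -36 -48 -47 -47 -48 -46 -51 -55 -48 -48 -52 127 124]
 [134 -33 -46 -50 -45 -48 -58 -59 -47 -50 -51 -54 123 119]
 [-41 -37 -46   0 -45 -46 -49 -49 -47 -51 -47 -44 115 115]
 [-40 -42 -48 -48 -48 -51 -51 -50 -48 -47 -51 -51 107 110]]
```

View pics/h5.png

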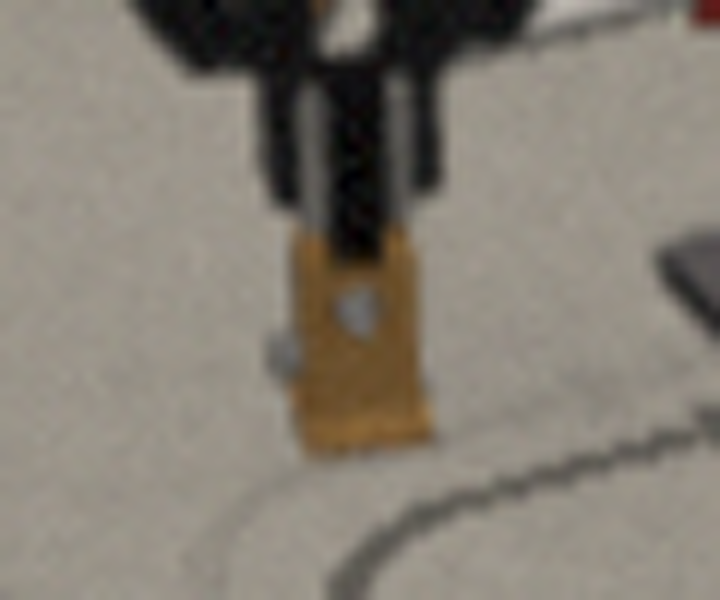

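The rod's nose shows centred in the hole at crop (358,310): the slide is on with no contact force. Continue along the free leg.

```bash
python3 - <<'E'
from h import *
adv([1.2,-.01,.02]) if False else None
go(.016,.030);go(.030,.044)
E
```

```text
[0.18, 0.0, -0.0] [0.0, 0.0, 0.0]
[0.35, 0.0, 0.0] [0.0, 0.0, 0.0]
[0.53, 0.0, 0.0] [0.0, 0.0, 0.0]
[0.7, 0.0, 0.01] [0.0, 0.0, 0.0]
[0.88, 0.0, 0.01] [0.0, 0.0, 0.0]
[1.05, 0.0, 0.01] [0.0, 0.0, 0.0]
[1.23, 0.0, 0.01] [0.0, 0.0, 0.0]
[1.4, 0.0, 0.01] [0.0, 0.0, 0.0]
[0.18, 0.0, 0.0] [0.0, 0.0, 0.0]
[0.35, 0.0, 0.01] [0.0, 0.0, 0.0]
[0.53, 0.0, 0.01] [0.0, 0.0, 0.0]
[0.7, 0.0, 0.01] [0.0, 0.0, 0.0]
[0.88, 0.0, 0.01] [0.0, 0.0, 0.0]
[1.05, 0.0, 0.01] [0.0, 0.0, 0.0]
[1.23, 0.0, 0.02] [0.0, 0.0, 0.0]
[1.4, 0.0, 0.02] [0.0, 0.0, 0.0]
```

>>> send_rows(
  steps=[
    {"translation": [0.18, 0, 0], "delta_rot": [0, 0, 0], "jaw": 0.6},
    {"translation": [0.35, 0, 0], "delta_rot": [0, 0, 0], "jaw": 0.6},
    {"translation": [0.53, 0, 0], "delta_rot": [0, 0, 0], "jaw": 0.6},
    {"translation": [0.7, 0, 0.01], "delta_rot": [0, 0, 0], "jaw": 0.6},
    {"translation": [0.88, 0, 0.01], "delta_rot": [0, 0, 0], "jaw": 0.6},
    {"translation": [1.05, 0, 0.01], "delta_rot": [0, 0, 0], "jaw": 0.6},
    {"translation": [1.23, 0, 0.01], "delta_rot": [0, 0, 0], "jaw": 0.6},
    {"translation": [1.4, 0, 0.01], "delta_rot": [0, 0, 0], "jaw": 0.6},
  ],
)

```text
time: 12.7
tool_pos: [0.5346, -0.0275, 0.158]
tool_rot: [-0.0, 0.769, 0.639, 0.0]
contact_force: [0.6, -0.0, -2.4]
gripper_width: 0.132
grasp_force: 58.5
```

```bash
python3 - <<'E'
from h import *
p,R=getcmd();setcmd(p-R.apply([.014,0,.0002]),R);look(2);where();setcmd(p,R)
E
```

```text
t 12.80 pt [ 0.5346 -0.0274  0.123 ] yaw 1.3860 pitch 0.0000 y.z -0.0000 F [-1.13 -0.15 -2.89] M [ 0.052  0.002 -0.059] w 0.132 g 58.5 cmdpt [ 0.5345 -0.0275  0.1227]
meanF world [-0.72  0.38 -2.79] tool [ 0.25 -0.77  2.79] M tool [0.021 0.002 0.004] lag tool mm [ 0.1   0.05 -0.31] rotlag [-0.     -0.      0.0002]
s 30.0 mm lat -0.04 z-path 0.34
```

>>> send_rows(
  steps=[
    {"translation": [0.18, 0, 0], "delta_rot": [0, 0, 0], "jaw": 0.6},
    {"translation": [0.35, 0, 0.01], "delta_rot": [0, 0, 0], "jaw": 0.6},
    {"translation": [0.53, 0, 0.01], "delta_rot": [0, 0, 0], "jaw": 0.6},
    {"translation": [0.7, 0, 0.01], "delta_rot": [0, 0, 0], "jaw": 0.6},
    {"translation": [0.88, 0, 0.01], "delta_rot": [0, 0, 0], "jaw": 0.6},
    {"translation": [1.05, 0, 0.01], "delta_rot": [0, 0, 0], "jaw": 0.6},
    {"translation": [1.23, 0, 0.02], "delta_rot": [0, 0, 0], "jaw": 0.6},
    {"translation": [1.4, 0, 0.02], "delta_rot": [0, 0, 0], "jaw": 0.6},
  ],
)

```text
time: 13.6
tool_pos: [0.5371, -0.0137, 0.1577]
tool_rot: [-0.0, 0.769, 0.639, -0.0]
contact_force: [0.5, 0.1, -2.6]
gripper_width: 0.132
grasp_force: 58.5
```

```bash
python3 - <<'E'
from h import *
S=look(4);where()
s=state();R=Ro.from_quat(np.roll(s["tool_rot"],-1));n=s["tool_pos"]+R.apply([-.009,0,.035]);u,v=proj(S,n)[0].round().astype(int);print(u,v)
b=S["im"][v-5:v+12,u-8:u+7].astype(int);print(b[...,2]-b[...,0])
go(.044,.056)
E
```

```text
t 13.80 pt [ 0.5371 -0.0138  0.1228] yaw 1.3859 pitch -0.0001 y.z -0.0000 F [ 0.79  0.89 -2.49] M [ 0.035 -0.029  0.021] w 0.132 g 58.5 cmdpt [ 0.5371 -0.0138  0.1225]
meanF world [ 0.44  0.04 -2.44] tool [0.12 0.43 2.44] M tool [-0.021  0.017 -0.022] lag tool mm [-0.06  0.05 -0.29] rotlag [-0.      0.0001  0.0001]
s 44.0 mm lat -0.04 z-path 0.28
311 205
[[16 29 57 69 52 20  1 10  8 40 65 50 21 17 17]
 [15 23 54 69 58 38 27 37 37 54 68 57 18 17 17]
 [16 22 42 61 64 57 53 55 61 61 64 53 22 15 16]
 [17 22 41 56 62 60 50 39 48 59 62 56 20 18 15]
 [16 22 39 58 63 44 26 11 18 53 64 56 25 16 16]
 [14 23 38 61 61 29 10  6  8 40 61 58 30 20 16]
 [16 18 36 57 64 37  6  6  7 32 59 61 29 19 20]
 [11 12 29 58 63 45 14  4  5 17 52 59 32 15 17]
 [ 7  7 25 55 62 61 16  8  7  9 43 60 32 17 18]
 [ 7  6 24 56 63 58 30  8  9  6 39 56 31 17 14]
 [ 9 12 30 57 64 60 40 10  6  7 30 54 33 17 16]
 [13 25 41 58 60 60 50 20  7  4 34 60 42 19 15]
 [16 26 48 62 62 63 63 43 22 14 47 62 51 21 17]
 [16 21 50 61 63 62 65 65 55 50 66 70 67 21 16]
 [18 18 47 69 67 67 68 73 72 75 81 81 76 37 17]
 [15 16 36 65 71 73 67 73 73 75 77 72 70 44 22]
 [17 16 29 60 68 66 61 58 51 49 48 39 33 28 18]]
[0.15, 0.0, -0.0] [0.0, 0.0, 0.0]
[0.3, 0.0, 0.0] [0.0, 0.0, 0.0]
[0.45, 0.0, 0.0] [0.0, 0.0, 0.0]
[0.6, 0.0, 0.0] [0.0, 0.0, 0.0]
[0.75, 0.0, 0.01] [0.0, 0.0, 0.0]
[0.9, 0.0, 0.01] [0.0, 0.0, 0.0]
[1.05, 0.0, 0.01] [0.0, 0.0, 0.0]
[1.2, 0.0, 0.01] [0.0, 0.0, 0.0]
```

>>> send_rows(
  steps=[
    {"translation": [0.15, 0, 0.01], "delta_rot": [0, 0, 0], "jaw": 0.6},
    {"translation": [0.3, 0, 0.02], "delta_rot": [0, 0, 0], "jaw": 0.6},
    {"translation": [0.45, 0, 0.03], "delta_rot": [0, 0, 0], "jaw": 0.6},
    {"translation": [0.6, 0, 0.04], "delta_rot": [0, 0, 0], "jaw": 0.6},
    {"translation": [0.75, 0, 0.05], "delta_rot": [0, 0, 0], "jaw": 0.6},
    {"translation": [0.9, 0, 0.06], "delta_rot": [0, 0, 0], "jaw": 0.6},
    {"translation": [1.05, 0, 0.06], "delta_rot": [0, 0, 0], "jaw": 0.6},
    {"translation": [1.2, 0, 0.06], "delta_rot": [0, 0, 0], "jaw": 0.6},
  ],
)

```text
time: 14.6
tool_pos: [0.5394, -0.0019, 0.1572]
tool_rot: [0.0, 0.769, 0.639, 0.0]
contact_force: [0.1, 0.9, -2.1]
gripper_width: 0.134
grasp_force: 58.5
```

```bash
cat >> h.py <<'E'
def rod(S):
    s=state();R=Ro.from_quat(np.roll(s["tool_rot"],-1));n=s["tool_pos"]+R.apply([-.009,0,.035]);u,v=proj(S,n)[0].round().astype(int);print(u,v)
    b=S["im"][v-5:v+7,u-9:u+8].astype(int);print(b[...,2]-b[...,0])
E
python3 - <<'E'
from h import *
adv([0,0,.05]);S=look(4);where();rod(S)
go(.056,.066,dz=-.0005)
E
```

```text
t 14.80 pt [ 0.5393 -0.0021  0.1222] yaw 1.3859 pitch -0.0001 y.z 0.0000 F [-0.27 -0.03 -2.05] M [-0.044 -0.024  0.031] w 0.131 g 58.5 cmdpt [ 0.5393 -0.002   0.1219]
meanF world [ 0.34 -0.05 -2.28] tool [0.02 0.34 2.28] M tool [-0.007 -0.003 -0.012] lag tool mm [-0.1   0.06 -0.32] rotlag [0.     0.0001 0.0001]
s 55.8 mm lat -0.05 z-path -0.17
310 203
[[14 17 18 37 63 67 33 11  2  7 25 62 57 25 17 17 17]
 [18 17 14 35 64 68 47 35 31 41 44 61 62 30 19 16 18]
 [20 17 18 29 60 64 54 54 52 60 60 63 59 32 16 17 17]
 [15 17 17 27 57 62 61 49 38 38 54 61 61 43 19 16 17]
 [16 16 15 29 56 64 52 27  7 11 35 60 61 42 19 17 16]
 [15 18 16 30 54 63 51 14  7  5 23 57 61 41 19 16 16]
 [17 16 13 24 54 60 52 12  5  7 19 48 60 42 19 19 16]
 [16 15  9 18 52 59 58 19  8  7  8 43 59 38 19 18 18]
 [18  9  5  7 40 61 63 34 10  7 10 31 56 41 19 15 19]
 [15 10  8  6 39 62 61 45 11  5  7 19 51 43 21 14 18]
 [15 12 10 15 49 61 60 57 17  7  6  7 43 50 22 18 14]
 [17 13 16 44 59 58 61 58 32  7  6  8 37 52 21 17 16]]
[0.13, 0.0, 0.0] [0.0, 0.0, 0.0]
[0.25, 0.0, 0.0] [0.0, 0.0, 0.0]
[0.38, 0.0, 0.01] [0.0, 0.0, 0.0]
[0.5, 0.0, 0.01] [0.0, 0.0, 0.0]
[0.63, 0.0, 0.01] [0.0, 0.0, 0.0]
[0.75, 0.0, 0.01] [0.0, 0.0, 0.0]
[0.88, 0.0, 0.01] [0.0, 0.0, 0.0]
[1.0, 0.0, 0.01] [0.0, 0.0, 0.0]
```

>>> send_rows(
  steps=[
    {"translation": [0.13, 0, 0], "delta_rot": [0, 0, 0], "jaw": 0.6},
    {"translation": [0.25, 0, 0], "delta_rot": [0, 0, 0], "jaw": 0.6},
    {"translation": [0.38, 0, 0.01], "delta_rot": [0, 0, 0], "jaw": 0.6},
    {"translation": [0.5, 0, 0.01], "delta_rot": [0, 0, 0], "jaw": 0.6},
    {"translation": [0.63, 0, 0.01], "delta_rot": [0, 0, 0], "jaw": 0.6},
    {"translation": [0.75, 0, 0.01], "delta_rot": [0, 0, 0], "jaw": 0.6},
    {"translation": [0.88, 0, 0.01], "delta_rot": [0, 0, 0], "jaw": 0.6},
    {"translation": [1, 0, 0.01], "delta_rot": [0, 0, 0], "jaw": 0.6},
  ],
)

```text
time: 15.6
tool_pos: [0.5412, 0.0079, 0.1571]
tool_rot: [0.0, 0.769, 0.639, 0.0]
contact_force: [0.6, 0.2, -1.8]
gripper_width: 0.135
grasp_force: 58.5
```

```bash
python3 - <<'E'
from h import *
S=look(4);where()
go(.066,.076,lat=-.0004,dz=-.0005)
E
```

```text
t 15.80 pt [0.5411 0.0078 0.1221] yaw 1.3859 pitch -0.0001 y.z -0.0001 F [-0.58 -0.12 -3.15] M [ 0.004 -0.009  0.041] w 0.132 g 58.5 cmdpt [0.5411 0.0079 0.1218]
meanF world [-0.02  0.14 -2.52] tool [ 0.13 -0.05  2.52] M tool [-0.014 -0.002 -0.022] lag tool mm [-0.07  0.04 -0.28] rotlag [-0.0001  0.0001  0.0001]
s 66.0 mm lat -0.03 z-path -0.20
[0.13, 0.04, 0.0] [0.0, 0.0, 0.0]
[0.25, 0.04, 0.01] [0.0, 0.0, 0.0]
[0.38, 0.04, 0.01] [0.0, 0.0, 0.0]
[0.5, 0.04, 0.01] [0.0, 0.0, 0.0]
[0.63, 0.04, 0.01] [0.0, 0.0, 0.0]
[0.75, 0.04, 0.01] [0.0, 0.0, 0.011]
[0.88, 0.04, 0.02] [0.0, 0.0, 0.036]
[1.0, 0.05, 0.02] [0.0, 0.0, 0.061]
```

```bash
cat >> h.py <<'E'
_p=path
def path(s): return np.mean([_p(a) for a in np.linspace(s-.009,s+.009,19)],0)
E
python3 - <<'E'
from h import *
# undo the stored last plan: restore commanded pose at s=.066
setcmd([.5411,.0079,.1218]-RT(1.3859).apply(OFF),RT(1.3858)); go(.066,.076,lat=-.0002,dz=-.0005)
E
```

```text
[0.12, 0.03, 0.0] [0.0, 0.0, 0.008]
[0.25, 0.03, 0.01] [0.0, 0.0, 0.014]
[0.37, 0.03, 0.01] [0.0, 0.0, 0.021]
[0.5, 0.03, 0.01] [0.0, 0.0, 0.03]
[0.62, 0.04, 0.01] [0.0, 0.0, 0.041]
[0.75, 0.04, 0.02] [0.0, 0.0, 0.053]
[0.87, 0.05, 0.02] [0.0, 0.0, 0.067]
[0.99, 0.06, 0.02] [0.0, 0.0, 0.083]
```

>>> send_rows(
  steps=[
    {"translation": [0.12, 0.02, 0], "delta_rot": [0, 0, 0.008], "jaw": 0.6},
    {"translation": [0.25, 0.03, 0.01], "delta_rot": [0, 0, 0.014], "jaw": 0.6},
    {"translation": [0.37, 0.03, 0.01], "delta_rot": [0, 0, 0.021], "jaw": 0.6},
    {"translation": [0.5, 0.03, 0.01], "delta_rot": [0, 0, 0.03], "jaw": 0.6},
    {"translation": [0.62, 0.04, 0.01], "delta_rot": [0, 0, 0.041], "jaw": 0.6},
    {"translation": [0.75, 0.04, 0.02], "delta_rot": [0, 0, 0.053], "jaw": 0.6},
    {"translation": [0.87, 0.05, 0.02], "delta_rot": [0, 0, 0.067], "jaw": 0.6},
    {"translation": [0.99, 0.06, 0.02], "delta_rot": [0, 0, 0.083], "jaw": 0.6},
  ],
)

```text
time: 16.6
tool_pos: [0.5436, 0.0175, 0.1569]
tool_rot: [0.0, 0.796, 0.606, -0.0]
contact_force: [0.5, 0.0, -2.3]
gripper_width: 0.135
grasp_force: 58.5
```

```bash
python3 - <<'E'
from h import *
S=look(4);where()
go(.076,.086,lat=-.0002,dz=-.0005)
E
```

```text
t 16.80 pt [0.5436 0.0174 0.1219] yaw 1.3029 pitch -0.0000 y.z -0.0000 F [-1.02  0.07 -1.74] M [-0.01   0.024 -0.028] w 0.129 g 58.5 cmdpt [0.5435 0.0175 0.1216]
meanF world [-0.46  0.53 -2.15] tool [ 0.39 -0.58  2.15] M tool [ 0.027 -0.011 -0.006] lag tool mm [-0.09  0.08 -0.31] rotlag [-0.      0.      0.0001]
s 75.8 mm lat -0.29 z-path -0.19
[0.13, -0.0, 0.0] [0.0, 0.0, 0.017]
[0.25, 0.0, 0.01] [0.0, 0.0, 0.036]
[0.38, 0.01, 0.01] [0.0, 0.0, 0.057]
[0.5, 0.02, 0.01] [0.0, 0.0, 0.079]
[0.62, 0.03, 0.02] [0.0, 0.0, 0.103]
[0.75, 0.04, 0.02] [0.0, 0.0, 0.128]
[0.87, 0.06, 0.02] [0.0, 0.0, 0.153]
[0.99, 0.08, 0.03] [0.0, 0.0, 0.178]
```

>>> send_rows(
  steps=[
    {"translation": [0.13, 0, 0], "delta_rot": [0, 0, 0.017], "jaw": 0.6},
    {"translation": [0.25, 0, 0.01], "delta_rot": [0, 0, 0.036], "jaw": 0.6},
    {"translation": [0.38, 0.01, 0.01], "delta_rot": [0, 0, 0.057], "jaw": 0.6},
    {"translation": [0.5, 0.02, 0.01], "delta_rot": [0, 0, 0.079], "jaw": 0.6},
    {"translation": [0.62, 0.03, 0.02], "delta_rot": [0, 0, 0.103], "jaw": 0.6},
    {"translation": [0.75, 0.04, 0.02], "delta_rot": [0, 0, 0.128], "jaw": 0.6},
    {"translation": [0.87, 0.06, 0.02], "delta_rot": [0, 0, 0.153], "jaw": 0.6},
    {"translation": [0.99, 0.08, 0.03], "delta_rot": [0, 0, 0.178], "jaw": 0.6},
  ],
)

```text
time: 17.6
tool_pos: [0.5468, 0.0268, 0.1564]
tool_rot: [-0.0, 0.847, 0.532, -0.0]
contact_force: [-0.7, -0.8, -1.7]
gripper_width: 0.134
grasp_force: 58.5
```

```bash
python3 - <<'E'
from h import *
S=look(5);where()
go(.086,.094,lat=-.0002,dz=-.0005)
E
```

```text
t 17.85 pt [0.5469 0.0269 0.1215] yaw 1.1248 pitch 0.0003 y.z -0.0004 F [-1.31  0.92 -3.24] M [ 0.138  0.141 -0.029] w 0.132 g 58.5 cmdpt [0.5469 0.0269 0.1213]
meanF world [-0.84  0.58 -2.98] tool [ 0.16 -1.01  2.98] M tool [ 0.188  0.004 -0.011] lag tool mm [ 0.01 -0.05 -0.17] rotlag [-0.0004 -0.0003  0.    ]
s 86.0 mm lat -0.13 z-path -0.37
[0.1, 0.0, -0.0] [0.0, 0.0, 0.02]
[0.2, 0.0, 0.0] [0.0, 0.0, 0.04]
[0.3, 0.01, 0.0] [0.0, 0.0, 0.06]
[0.4, 0.02, 0.01] [0.0, 0.0, 0.08]
[0.49, 0.03, 0.01] [0.0, 0.0, 0.1]
[0.59, 0.04, 0.01] [0.0, 0.0, 0.12]
[0.69, 0.05, 0.02] [0.0, 0.0, 0.14]
[0.79, 0.06, 0.02] [0.0, 0.0, 0.16]
```

```bash
python3 - <<'E'
from h import *
q=path(.086);P=[q[0]+.0002*np.sin(q[3]),q[1]-.0002*np.cos(q[3]),q[2]-.0005];setcmd(np.array(P)-RT(q[3]).apply(OFF),RT(q[3]))
go(.086,.093,lat=.0004,dz=-.0005)
E
```

```text
[0.09, -0.06, 0.0] [0.0, 0.0, 0.017]
[0.18, -0.06, 0.0] [0.0, 0.0, 0.035]
[0.26, -0.05, 0.01] [0.0, 0.0, 0.052]
[0.35, -0.05, 0.01] [0.0, 0.0, 0.07]
[0.44, -0.04, 0.01] [0.0, 0.0, 0.087]
[0.53, -0.03, 0.01] [0.0, 0.0, 0.105]
[0.61, -0.02, 0.02] [0.0, 0.0, 0.122]
[0.7, -0.01, 0.02] [0.0, 0.0, 0.14]
```

>>> send_rows(
  steps=[
    {"translation": [0.05, -0.06, 0], "delta_rot": [0, 0, 0.015], "jaw": 0.6},
    {"translation": [0.16, -0.06, 0], "delta_rot": [0, 0, 0.033], "jaw": 0.6},
    {"translation": [0.26, -0.05, 0.01], "delta_rot": [0, 0, 0.052], "jaw": 0.6},
    {"translation": [0.35, -0.05, 0.01], "delta_rot": [0, 0, 0.07], "jaw": 0.6},
    {"translation": [0.44, -0.04, 0.01], "delta_rot": [0, 0, 0.087], "jaw": 0.6},
    {"translation": [0.53, -0.03, 0.01], "delta_rot": [0, 0, 0.105], "jaw": 0.6},
    {"translation": [0.61, -0.02, 0.02], "delta_rot": [0, 0, 0.122], "jaw": 0.6},
    {"translation": [0.7, -0.01, 0.02], "delta_rot": [0, 0, 0.14], "jaw": 0.6},
  ],
)

```text
time: 18.65
tool_pos: [0.5499, 0.0331, 0.1563]
tool_rot: [-0.0, 0.882, 0.472, -0.0]
contact_force: [-0.3, -0.1, -1.8]
gripper_width: 0.134
grasp_force: 58.5
```

```bash
python3 - <<'E'
from h import *
S=look(5);where();setcmd_=None
go(.093,.101,lat=.0004,dz=-.0005)
E
```

```text
t 18.90 pt [0.55   0.0332 0.1214] yaw 0.9848 pitch 0.0003 y.z -0.0000 F [-0.39  1.84 -2.22] M [0.101 0.134 0.019] w 0.132 g 58.5 cmdpt [0.5498 0.0332 0.1211]
meanF world [-0.84  0.58 -2.71] tool [ 0.02 -1.02  2.71] M tool [ 0.142  0.    -0.   ] lag tool mm [ 0.04  0.1  -0.25] rotlag [-0.     -0.0003  0.0004]
s 93.0 mm lat 0.29 z-path -0.25
[0.1, 0.0, 0.0] [0.0, 0.0, 0.02]
[0.2, 0.0, 0.01] [0.0, 0.0, 0.04]
[0.3, 0.01, 0.01] [0.0, 0.0, 0.06]
[0.4, 0.02, 0.01] [0.0, 0.0, 0.08]
[0.5, 0.02, 0.01] [0.0, 0.0, 0.1]
[0.6, 0.04, 0.02] [0.0, 0.0, 0.12]
[0.7, 0.05, 0.02] [0.0, 0.0, 0.14]
[0.8, 0.06, 0.02] [0.0, 0.0, 0.16]
```

```bash
cat >> h.py <<'E'
def at(s,lat,dz): # restore commanded pose
    q=path(s);setcmd(np.array([q[0]-lat*np.sin(q[3]),q[1]+lat*np.cos(q[3]),q[2]+dz])-RT(q[3]).apply(OFF),RT(q[3]))
E
python3 - <<'E'
from h import *
at(.093,.0004,-.0005);go(.093,.1,lat=.0013,dz=-.0005)
E
```

```text
[0.09, -0.09, 0.0] [0.0, 0.0, 0.017]
[0.18, -0.09, 0.0] [0.0, 0.0, 0.035]
[0.27, -0.08, 0.01] [0.0, 0.0, 0.052]
[0.36, -0.08, 0.01] [0.0, 0.0, 0.07]
[0.45, -0.07, 0.01] [0.0, 0.0, 0.088]
[0.53, -0.06, 0.01] [0.0, 0.0, 0.105]
[0.62, -0.05, 0.02] [0.0, 0.0, 0.122]
[0.71, -0.04, 0.02] [0.0, 0.0, 0.14]
```

>>> send_rows(
  steps=[
    {"translation": [0.04, -0.06, 0], "delta_rot": [0, 0, 0.01], "jaw": 0.6},
    {"translation": [0.14, -0.09, 0], "delta_rot": [0, 0, 0.03], "jaw": 0.6},
    {"translation": [0.25, -0.08, 0.01], "delta_rot": [0, 0, 0.05], "jaw": 0.6},
    {"translation": [0.36, -0.08, 0.01], "delta_rot": [0, 0, 0.07], "jaw": 0.6},
    {"translation": [0.45, -0.07, 0.01], "delta_rot": [0, 0, 0.088], "jaw": 0.6},
    {"translation": [0.53, -0.06, 0.01], "delta_rot": [0, 0, 0.105], "jaw": 0.6},
    {"translation": [0.62, -0.05, 0.02], "delta_rot": [0, 0, 0.122], "jaw": 0.6},
    {"translation": [0.71, -0.04, 0.02], "delta_rot": [0, 0, 0.14], "jaw": 0.6},
  ],
)

```text
time: 19.7
tool_pos: [0.5536, 0.0392, 0.1562]
tool_rot: [0.0, 0.912, 0.409, -0.0]
contact_force: [0.5, -0.1, -2.6]
gripper_width: 0.129
grasp_force: 58.5
```

```bash
python3 - <<'E'
from h import *
S=look(5);where()
go(.1,.107,lat=.0017,dz=-.0005)
E
```

```text
t 19.95 pt [0.5535 0.0392 0.1212] yaw 0.8448 pitch -0.0001 y.z -0.0000 F [ 0.03  0.27 -2.55] M [ 0.028 -0.031  0.026] w 0.135 g 58.5 cmdpt [0.5534 0.0393 0.1209]
meanF world [ 0.03  0.15 -1.81] tool [ 0.13 -0.08  1.81] M tool [ 0.003 -0.001  0.012] lag tool mm [-0.09  0.14 -0.23] rotlag [-0.      0.0001  0.0004]
s 99.8 mm lat 1.16 z-path -0.28
[0.09, -0.04, 0.0] [0.0, 0.0, 0.017]
[0.18, -0.04, 0.0] [0.0, 0.0, 0.035]
[0.27, -0.03, 0.01] [0.0, 0.0, 0.053]
[0.36, -0.03, 0.01] [0.0, 0.0, 0.07]
[0.45, -0.02, 0.01] [0.0, 0.0, 0.087]
[0.54, -0.01, 0.01] [0.0, 0.0, 0.105]
[0.63, -0.0, 0.02] [0.0, 0.0, 0.122]
[0.72, 0.01, 0.02] [0.0, 0.0, 0.14]
```

>>> send_rows(
  steps=[
    {"translation": [0.09, -0.04, 0], "delta_rot": [0, 0, 0.017], "jaw": 0.6},
    {"translation": [0.18, -0.04, 0], "delta_rot": [0, 0, 0.035], "jaw": 0.6},
    {"translation": [0.27, -0.03, 0.01], "delta_rot": [0, 0, 0.053], "jaw": 0.6},
    {"translation": [0.36, -0.03, 0.01], "delta_rot": [0, 0, 0.07], "jaw": 0.6},
    {"translation": [0.45, -0.02, 0.01], "delta_rot": [0, 0, 0.087], "jaw": 0.6},
    {"translation": [0.54, -0.01, 0.01], "delta_rot": [0, 0, 0.105], "jaw": 0.6},
    {"translation": [0.63, 0, 0.02], "delta_rot": [0, 0, 0.122], "jaw": 0.6},
    {"translation": [0.72, 0.01, 0.02], "delta_rot": [0, 0, 0.14], "jaw": 0.6},
  ],
)

```text
time: 20.75
tool_pos: [0.5584, 0.0446, 0.1559]
tool_rot: [-0.0, 0.939, 0.344, -0.0]
contact_force: [-0.1, 1.0, -2.6]
gripper_width: 0.136
grasp_force: 58.5
```

```bash
python3 - <<'E'
from h import *
S=look(5);where()
go(.107,.115,lat=.0018,dz=-.0005)
E
```

```text
t 21.00 pt [0.5583 0.0445 0.121 ] yaw 0.7048 pitch -0.0000 y.z 0.0000 F [-0.82  0.58 -1.67] M [0.007 0.007 0.016] w 0.130 g 58.5 cmdpt [0.5583 0.0447 0.1207]
meanF world [-0.01 -0.26 -2.04] tool [-0.18  0.19  2.04] M tool [ 0.017 -0.021  0.014] lag tool mm [-0.06  0.17 -0.26] rotlag [0.     0.     0.0004]
s 107.0 mm lat 1.53 z-path -0.24
[0.1, -0.01, 0.0] [0.0, 0.0, 0.02]
[0.2, -0.01, 0.01] [0.0, 0.0, 0.04]
[0.31, -0.0, 0.01] [0.0, 0.0, 0.06]
[0.41, 0.01, 0.01] [0.0, 0.0, 0.08]
[0.51, 0.02, 0.02] [0.0, 0.0, 0.1]
[0.62, 0.03, 0.02] [0.0, 0.0, 0.12]
[0.72, 0.04, 0.02] [0.0, 0.0, 0.14]
[0.82, 0.06, 0.02] [0.0, 0.0, 0.16]
```

>>> send_rows(
  steps=[
    {"translation": [0.1, -0.01, 0], "delta_rot": [0, 0, 0.02], "jaw": 0.6},
    {"translation": [0.2, -0.01, 0.01], "delta_rot": [0, 0, 0.04], "jaw": 0.6},
    {"translation": [0.31, 0, 0.01], "delta_rot": [0, 0, 0.06], "jaw": 0.6},
    {"translation": [0.41, 0.01, 0.01], "delta_rot": [0, 0, 0.08], "jaw": 0.6},
    {"translation": [0.51, 0.02, 0.02], "delta_rot": [0, 0, 0.1], "jaw": 0.6},
    {"translation": [0.62, 0.03, 0.02], "delta_rot": [0, 0, 0.12], "jaw": 0.6},
    {"translation": [0.72, 0.04, 0.02], "delta_rot": [0, 0, 0.14], "jaw": 0.6},
    {"translation": [0.82, 0.06, 0.02], "delta_rot": [0, 0, 0.16], "jaw": 0.6},
  ],
)

```text
time: 21.8
tool_pos: [0.565, 0.0494, 0.1558]
tool_rot: [-0.0, 0.963, 0.268, -0.0]
contact_force: [-0.1, 0.4, -2.8]
gripper_width: 0.134
grasp_force: 58.5
```

```bash
python3 - <<'E'
from h import *
S=look(5);where()
go(.115,.123,lat=.0018,dz=-.0003)
E
```

```text
t 22.05 pt [0.565  0.0494 0.1208] yaw 0.5448 pitch -0.0001 y.z -0.0001 F [ 0.13  0.02 -1.61] M [ 0.017 -0.021 -0.032] w 0.130 g 58.5 cmdpt [0.5649 0.0495 0.1205]
meanF world [-0.16 -0.07 -1.98] tool [-0.17 -0.02  1.98] M tool [0.012 0.011 0.002] lag tool mm [-0.04  0.15 -0.25] rotlag [-0.0001  0.0001  0.0003]
s 115.0 mm lat 1.61 z-path -0.21
[0.1, -0.0, -0.01] [0.0, 0.0, 0.02]
[0.2, 0.0, -0.01] [0.0, 0.0, 0.04]
[0.31, 0.01, -0.01] [0.0, 0.0, 0.06]
[0.41, 0.01, -0.0] [0.0, 0.0, 0.08]
[0.51, 0.02, -0.0] [0.0, 0.0, 0.1]
[0.62, 0.03, 0.0] [0.0, 0.0, 0.12]
[0.72, 0.05, 0.01] [0.0, 0.0, 0.14]
[0.82, 0.06, 0.01] [0.0, 0.0, 0.16]
```

>>> send_rows(
  steps=[
    {"translation": [0.1, 0, 0], "delta_rot": [0, 0, 0.02], "jaw": 0.6},
    {"translation": [0.2, 0, 0], "delta_rot": [0, 0, 0.04], "jaw": 0.6},
    {"translation": [0.31, 0.01, 0], "delta_rot": [0, 0, 0.06], "jaw": 0.6},
    {"translation": [0.41, 0.01, 0], "delta_rot": [0, 0, 0.08], "jaw": 0.6},
    {"translation": [0.51, 0.02, 0], "delta_rot": [0, 0, 0.1], "jaw": 0.6},
    {"translation": [0.62, 0.03, 0], "delta_rot": [0, 0, 0.12], "jaw": 0.6},
    {"translation": [0.72, 0.05, 0.01], "delta_rot": [0, 0, 0.14], "jaw": 0.6},
    {"translation": [0.82, 0.06, 0.01], "delta_rot": [0, 0, 0.16], "jaw": 0.6},
  ],
)

```text
time: 22.85
tool_pos: [0.5724, 0.0531, 0.1557]
tool_rot: [0.0, 0.982, 0.19, -0.0]
contact_force: [0.0, 1.3, -2.1]
gripper_width: 0.129
grasp_force: 58.5
```

```bash
python3 - <<'E'
from h import *
S=look(5);where()
go(.123,.131,lat=.0018,dz=-.0003)
E
```

```text
t 23.10 pt [0.5723 0.0531 0.1207] yaw 0.3848 pitch -0.0001 y.z -0.0000 F [-0.6  -0.65 -2.24] M [-0.008 -0.019  0.026] w 0.132 g 58.5 cmdpt [0.5722 0.0533 0.1204]
meanF world [-0.12 -0.12 -2.21] tool [-0.16  0.07  2.21] M tool [ 0.007  0.006 -0.01 ] lag tool mm [-0.02  0.15 -0.24] rotlag [-0.      0.0001  0.0004]
s 123.0 mm lat 1.67 z-path -0.07
[0.1, 0.0, 0.0] [0.0, 0.0, 0.02]
[0.21, 0.01, 0.01] [0.0, 0.0, 0.04]
[0.31, 0.01, 0.01] [0.0, 0.0, 0.06]
[0.41, 0.02, 0.01] [0.0, 0.0, 0.08]
[0.51, 0.03, 0.01] [0.0, 0.0, 0.1]
[0.62, 0.04, 0.02] [0.0, 0.0, 0.12]
[0.72, 0.05, 0.02] [0.0, 0.0, 0.138]
[0.82, 0.07, 0.02] [0.0, 0.0, 0.155]
```

>>> send_rows(
  steps=[
    {"translation": [0.1, 0, 0], "delta_rot": [0, 0, 0.02], "jaw": 0.6},
    {"translation": [0.21, 0.01, 0.01], "delta_rot": [0, 0, 0.04], "jaw": 0.6},
    {"translation": [0.31, 0.01, 0.01], "delta_rot": [0, 0, 0.06], "jaw": 0.6},
    {"translation": [0.41, 0.02, 0.01], "delta_rot": [0, 0, 0.08], "jaw": 0.6},
    {"translation": [0.51, 0.03, 0.01], "delta_rot": [0, 0, 0.1], "jaw": 0.6},
    {"translation": [0.62, 0.04, 0.02], "delta_rot": [0, 0, 0.12], "jaw": 0.6},
    {"translation": [0.72, 0.05, 0.02], "delta_rot": [0, 0, 0.138], "jaw": 0.6},
    {"translation": [0.82, 0.07, 0.02], "delta_rot": [0, 0, 0.155], "jaw": 0.6},
  ],
)

```text
time: 23.9
tool_pos: [0.5802, 0.0556, 0.1555]
tool_rot: [-0.0, 0.993, 0.114, -0.0]
contact_force: [-0.4, 0.7, -1.9]
gripper_width: 0.131
grasp_force: 58.5
```

```bash
python3 - <<'E'
from h import *
S=look(5);where()
go(.131,.139,lat=.0018,dz=-.0003)
E
```

```text
t 24.15 pt [0.5802 0.0556 0.1205] yaw 0.2298 pitch 0.0002 y.z -0.0002 F [-0.25 -0.12 -2.16] M [ 0.122 -0.063  0.022] w 0.135 g 58.5 cmdpt [0.5801 0.0557 0.1202]
meanF world [ 0.13  0.69 -2.37] tool [ 0.29 -0.64  2.37] M tool [0.1   0.024 0.011] lag tool mm [ 0.11  0.09 -0.27] rotlag [-0.0002 -0.0002  0.0004]
s 131.2 mm lat 1.69 z-path 0.01
[0.1, -0.0, 0.01] [0.0, 0.0, 0.017]
[0.2, 0.0, 0.01] [0.0, 0.0, 0.032]
[0.31, 0.0, 0.01] [0.0, 0.0, 0.046]
[0.41, 0.01, 0.01] [0.0, 0.0, 0.06]
[0.51, 0.02, 0.01] [0.0, 0.0, 0.072]
[0.61, 0.02, 0.02] [0.0, 0.0, 0.083]
[0.71, 0.03, 0.02] [0.0, 0.0, 0.093]
[0.81, 0.04, 0.02] [0.0, 0.0, 0.102]
```

```bash
python3 - <<'E'
from h import *
at(.131,.0018,-.0003);go(.131,.138,lat=.0028,dz=-.0003)
E
```

```text
[0.09, -0.1, 0.0] [0.0, 0.0, 0.014]
[0.18, -0.1, 0.0] [0.0, 0.0, 0.028]
[0.27, -0.09, 0.01] [0.0, 0.0, 0.041]
[0.36, -0.09, 0.01] [0.0, 0.0, 0.053]
[0.45, -0.08, 0.01] [0.0, 0.0, 0.064]
[0.54, -0.08, 0.01] [0.0, 0.0, 0.074]
[0.63, -0.07, 0.01] [0.0, 0.0, 0.084]
[0.72, -0.06, 0.01] [0.0, 0.0, 0.093]
```

>>> send_rows(
  steps=[
    {"translation": [0.03, -0.06, 0], "delta_rot": [0, 0, 0.005], "jaw": 0.6},
    {"translation": [0.12, -0.1, 0], "delta_rot": [0, 0, 0.02], "jaw": 0.6},
    {"translation": [0.23, -0.1, 0.01], "delta_rot": [0, 0, 0.036], "jaw": 0.6},
    {"translation": [0.34, -0.09, 0.01], "delta_rot": [0, 0, 0.05], "jaw": 0.6},
    {"translation": [0.45, -0.08, 0.01], "delta_rot": [0, 0, 0.064], "jaw": 0.6},
    {"translation": [0.54, -0.08, 0.01], "delta_rot": [0, 0, 0.074], "jaw": 0.6},
    {"translation": [0.63, -0.07, 0.01], "delta_rot": [0, 0, 0.084], "jaw": 0.6},
    {"translation": [0.72, -0.06, 0.01], "delta_rot": [0, 0, 0.093], "jaw": 0.6},
  ],
)

```text
time: 24.95
tool_pos: [0.5871, 0.0578, 0.1554]
tool_rot: [0.0, 0.998, 0.068, -0.0]
contact_force: [-0.1, 0.1, -2.0]
gripper_width: 0.129
grasp_force: 58.6
```

```bash
python3 - <<'E'
from h import *
S=look(5);where()
go(.138,.145,lat=.0032,dz=-.0003)
E
```

```text
t 25.20 pt [0.587  0.0578 0.1204] yaw 0.1368 pitch -0.0001 y.z -0.0000 F [-0.55  0.29 -2.23] M [ 0.025 -0.018 -0.021] w 0.128 g 58.5 cmdpt [0.587  0.0579 0.1201]
meanF world [-0.26 -0.05 -2.15] tool [-0.26  0.02  2.15] M tool [ 0.008  0.002 -0.006] lag tool mm [ 0.03  0.17 -0.27] rotlag [-0.      0.0001  0.0008]
s 138.0 mm lat 2.60 z-path 0.02
[0.09, -0.04, 0.01] [0.0, 0.0, 0.007]
[0.18, -0.04, 0.01] [0.0, 0.0, 0.015]
[0.27, -0.04, 0.01] [0.0, 0.0, 0.021]
[0.36, -0.04, 0.01] [0.0, 0.0, 0.027]
[0.45, -0.04, 0.01] [0.0, 0.0, 0.031]
[0.54, -0.03, 0.01] [0.0, 0.0, 0.035]
[0.63, -0.03, 0.01] [0.0, 0.0, 0.038]
[0.71, -0.03, 0.01] [0.0, 0.0, 0.04]
```

>>> send_rows(
  steps=[
    {"translation": [0.09, -0.03, 0], "delta_rot": [0, 0, 0.007], "jaw": 0.6},
    {"translation": [0.18, -0.04, 0.01], "delta_rot": [0, 0, 0.015], "jaw": 0.6},
    {"translation": [0.27, -0.04, 0.01], "delta_rot": [0, 0, 0.021], "jaw": 0.6},
    {"translation": [0.36, -0.04, 0.01], "delta_rot": [0, 0, 0.027], "jaw": 0.6},
    {"translation": [0.45, -0.04, 0.01], "delta_rot": [0, 0, 0.031], "jaw": 0.6},
    {"translation": [0.54, -0.03, 0.01], "delta_rot": [0, 0, 0.035], "jaw": 0.6},
    {"translation": [0.63, -0.03, 0.01], "delta_rot": [0, 0, 0.038], "jaw": 0.6},
    {"translation": [0.71, -0.03, 0.01], "delta_rot": [0, 0, 0.04], "jaw": 0.6},
  ],
)

```text
time: 26.0
tool_pos: [0.5941, 0.059, 0.1553]
tool_rot: [-0.0, 0.999, 0.048, -0.0]
contact_force: [0.9, -0.3, -2.4]
gripper_width: 0.129
grasp_force: 58.6
```

```bash
python3 - <<'E'
from h import *
S=look(5);where();rod(S)
s=state();R=Ro.from_quat(np.roll(s["tool_rot"],-1));H=s["tool_pos"]+R.apply(OFF)
u,v=proj(S,H)[0].astype(int);print(u,v);x0=max(u-45,0)
cv2.imwrite("pics/k1.png",cv2.resize(S["im"][v-32:v+28,x0:x0+80],(800,600),interpolation=cv2.INTER_CUBIC));print(x0,v-32)
go(.145,.153,lat=.0034,dz=-.0003)
E
```

```text
t 26.25 pt [0.594  0.059  0.1203] yaw 0.0968 pitch -0.0000 y.z -0.0000 F [-0.08  0.2  -2.79] M [-0.03   0.073 -0.041] w 0.131 g 58.6 cmdpt [0.594  0.0592 0.12  ]
meanF world [ 0.    0.14 -2.05] tool [ 0.02 -0.14  2.05] M tool [-0.    -0.019  0.023] lag tool mm [ 0.02  0.14 -0.29] rotlag [-0.      0.      0.0008]
s 145.0 mm lat 3.09 z-path 0.00
318 189
[[41 14 14 17 15 14 16 32 27  8  4  5  6  5  8 17 15]
 [22 15 15 17 16 15 18 26 34 21 12 20 29 42 50 48 29]
 [12 13 17 17 16 17 18 30 41 39 44 47 61 65 68 66 54]
 [12 18 16 17 16 18 14 25 26 36 55 61 62 59 64 62 53]
 [16 18 15 15 15 14 11 11  9 18 40 56 58 57 55 59 51]
 [17 17 15 14 12  8  6  6  6  5 31 58 57 61 59 58 53]
 [18 16 11  8  5  6  7  7  8 14 32 55 60 58 57 61 51]
 [15 11  9  8  5  6  6 16 25 35 49 56 61 56 58 58 50]
 [ 9  6  5  3 10 10 13 29 40 48 52 53 60 57 59 58 50]
 [ 6  7  6  8 12 15 13 24 40 51 46 52 59 58 60 59 49]
 [ 8 10  9 13 15 18 18 26 38 50 48 53 61 59 59 60 51]
 [ 6 11 14 17 15 30 29 39 52 49 51 54 56 57 58 56 56]]
320 187
275 155
[0.11, -0.02, 0.0] [0.0, 0.0, 0.002]
[0.21, -0.02, 0.0] [0.0, 0.0, 0.003]
[0.31, -0.02, 0.0] [0.0, 0.0, 0.003]
[0.41, -0.02, 0.0] [0.0, 0.0, 0.003]
[0.51, -0.02, 0.0] [0.0, 0.0, 0.003]
[0.61, -0.02, 0.0] [0.0, 0.0, 0.003]
[0.71, -0.01, 0.0] [0.0, 0.0, 0.003]
[0.81, -0.01, 0.0] [0.0, 0.0, 0.003]
```

View pics/k1.png

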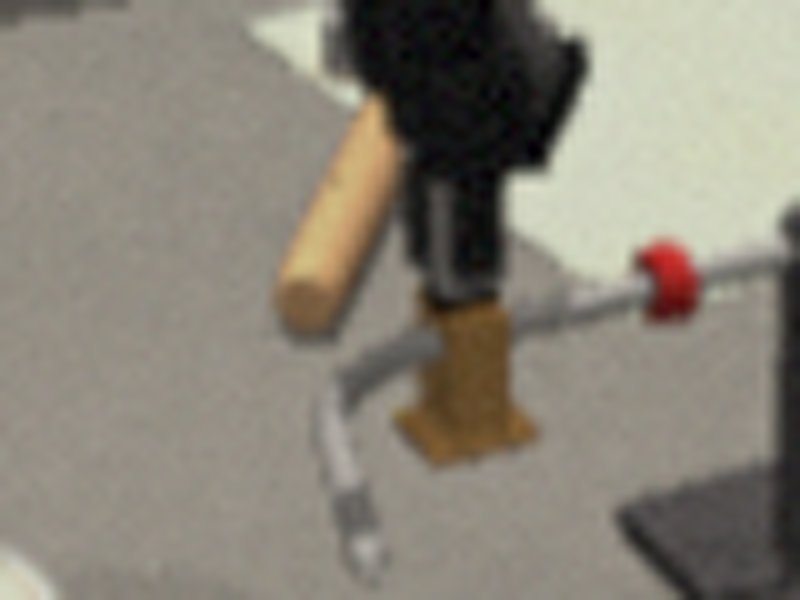

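The slide is past the bend on the straight leg (crop (470,370)). The rod passes cleanly through it, and the red ring is at (668,280), roughly 40–50 mm ahead.

```bash
python3 - <<'E'
from h import *
at(.145,.0032,-.0003);go(.145,.157,lat=.0034,dz=-.0003)
E
```

```text
[0.15, -0.02, 0.0] [0.0, 0.0, 0.002]
[0.3, -0.02, 0.0] [0.0, 0.0, 0.002]
[0.45, -0.02, 0.0] [0.0, 0.0, 0.002]
[0.6, -0.02, 0.0] [0.0, 0.0, 0.002]
[0.75, -0.02, 0.0] [0.0, 0.0, 0.002]
[0.9, -0.02, 0.0] [0.0, 0.0, 0.002]
[1.05, -0.02, 0.0] [0.0, 0.0, 0.002]
[1.2, -0.02, 0.0] [0.0, 0.0, 0.002]
```

>>> send_rows(
  steps=[
    {"translation": [0.15, -0.02, 0], "delta_rot": [0, 0, 0.002], "jaw": 0.6},
    {"translation": [0.3, -0.02, 0], "delta_rot": [0, 0, 0.002], "jaw": 0.6},
    {"translation": [0.45, -0.02, 0], "delta_rot": [0, 0, 0.002], "jaw": 0.6},
    {"translation": [0.6, -0.02, 0], "delta_rot": [0, 0, 0.002], "jaw": 0.6},
    {"translation": [0.75, -0.02, 0], "delta_rot": [0, 0, 0.002], "jaw": 0.6},
    {"translation": [0.9, -0.02, 0], "delta_rot": [0, 0, 0.002], "jaw": 0.6},
    {"translation": [1.05, -0.02, 0], "delta_rot": [0, 0, 0.002], "jaw": 0.6},
    {"translation": [1.2, -0.02, 0], "delta_rot": [0, 0, 0.002], "jaw": 0.6},
  ],
)

```text
time: 27.05
tool_pos: [0.6061, 0.0604, 0.1553]
tool_rot: [-0.0, 0.999, 0.047, -0.0]
contact_force: [0.1, 0.2, -3.4]
gripper_width: 0.128
grasp_force: 58.5
```

```bash
cat >> h.py <<'E'
def gap(S):
    im=S["im"].astype(int);s=state();R=Ro.from_quat(np.roll(s["tool_rot"],-1));H=s["tool_pos"]+R.apply(OFF);d=R.as_matrix()[:,0]
    u,v=proj(S,H)[0].round().astype(int);b=im[v-12:v+8,u-6:u+32]
    red=(b[...,2]>90)&(b[...,2]>1.8*b[...,1])&(b[...,2]>2.2*b[...,0]-20)&(b[...,1]<75);br=(b[...,2]-b[...,0]>45)&~red&(b[...,1]>60)
    uu=np.where(red.any(0))[0]+u-6;vv=np.where(red.any(1))[0]+v-12;row=br[10:16];e=[np.where(r)[0].max()+u-6 for r in row if r.any()]
    k=(proj(S,H+d*.03)-proj(S,H))[0,0]/30;print("red cols",uu.min(),uu.max(),"rows",vv.min(),vv.max(),"slide front cols",e,"px/mm %.3f"%k,"proj front",proj(S,H+d*.009).round(1))
    o,dd=ray(S,[(uu.mean(),vv.mean())])
E
python3 - <<'E'
from h import *
S=look(5);where();gap(S)
go(.157,.169,lat=.0034,dz=-.0003)
E
```

```text
t 27.30 pt [0.6059 0.0604 0.1203] yaw 0.0948 pitch -0.0002 y.z 0.0000 F [ 0.82 -0.76 -2.52] M [ 0.018 -0.058 -0.029] w 0.133 g 58.6 cmdpt [0.6059 0.0605 0.12  ]
meanF world [ 0.15  0.15 -2.07] tool [ 0.16 -0.13  2.07] M tool [-0.02   0.006 -0.009] lag tool mm [-0.03  0.13 -0.26] rotlag [0.     0.0002 0.0012]
s 157.0 mm lat 3.30 z-path -0.04
red cols 339 344 rows 180 185 slide front cols [np.int64(344), np.int64(328), np.int64(329), np.int64(329), np.int64(328), np.int64(328)] px/mm 0.308 proj front [[327.1 186.2]]
[0.15, 0.0, 0.0] [0.0, 0.0, 0.0]
[0.3, 0.0, 0.0] [0.0, 0.0, 0.0]
[0.45, 0.0, 0.0] [0.0, 0.0, 0.0]
[0.6, 0.0, 0.0] [0.0, 0.0, 0.0]
[0.75, 0.0, 0.0] [0.0, 0.0, 0.0]
[0.9, 0.0, 0.0] [0.0, 0.0, 0.0]
[1.05, 0.0, 0.0] [0.0, 0.0, 0.0]
[1.2, 0.0, 0.0] [0.0, 0.0, 0.0]
```

>>> send_rows(
  steps=[
    {"translation": [0.15, 0, 0], "delta_rot": [0, 0, 0], "jaw": 0.6},
    {"translation": [0.3, 0, 0], "delta_rot": [0, 0, 0], "jaw": 0.6},
    {"translation": [0.45, 0, 0], "delta_rot": [0, 0, 0], "jaw": 0.6},
    {"translation": [0.6, 0, 0], "delta_rot": [0, 0, 0], "jaw": 0.6},
    {"translation": [0.75, 0, 0], "delta_rot": [0, 0, 0], "jaw": 0.6},
    {"translation": [0.9, 0, 0], "delta_rot": [0, 0, 0], "jaw": 0.6},
    {"translation": [1.05, 0, 0], "delta_rot": [0, 0, 0], "jaw": 0.6},
    {"translation": [1.2, 0, 0], "delta_rot": [0, 0, 0], "jaw": 0.6},
  ],
)

```text
time: 28.1
tool_pos: [0.618, 0.0615, 0.1553]
tool_rot: [0.0, 0.999, 0.047, -0.0]
contact_force: [-1.5, -0.3, -2.5]
gripper_width: 0.129
grasp_force: 58.5
```

```bash
python3 - <<'E'
from h import *
S=look(5);where();gap(S)
go(.169,.179,lat=.0034,dz=-.0003)
E
```

```text
t 28.35 pt [0.6179 0.0615 0.1203] yaw 0.0948 pitch -0.0001 y.z 0.0000 F [-0.02 -0.56 -1.77] M [-0.033 -0.004 -0.03 ] w 0.130 g 58.5 cmdpt [0.6179 0.0616 0.12  ]
meanF world [ 0.02  0.05 -2.12] tool [ 0.02 -0.05  2.12] M tool [-0.007  0.003  0.002] lag tool mm [-0.01  0.07 -0.28] rotlag [0.     0.0001 0.0013]
s 169.0 mm lat 3.36 z-path -0.02
red cols 339 344 rows 180 184 slide front cols [np.int64(332), np.int64(344), np.int64(332), np.int64(332), np.int64(332), np.int64(332)] px/mm 0.306 proj front [[330.8 185.3]]
[0.13, 0.0, 0.0] [0.0, 0.0, 0.0]
[0.25, 0.0, 0.0] [0.0, 0.0, 0.0]
[0.38, 0.0, 0.0] [0.0, 0.0, 0.0]
[0.5, 0.0, 0.0] [0.0, 0.0, 0.0]
[0.63, 0.0, 0.0] [0.0, 0.0, 0.0]
[0.75, 0.0, 0.0] [0.0, 0.0, 0.0]
[0.88, 0.0, 0.0] [0.0, 0.0, 0.0]
[1.0, 0.0, 0.0] [0.0, 0.0, 0.0]
```

>>> send_rows(
  steps=[
    {"translation": [0.13, 0, 0], "delta_rot": [0, 0, 0], "jaw": 0.6},
    {"translation": [0.25, 0, 0], "delta_rot": [0, 0, 0], "jaw": 0.6},
    {"translation": [0.38, 0, 0], "delta_rot": [0, 0, 0], "jaw": 0.6},
    {"translation": [0.5, 0, 0], "delta_rot": [0, 0, 0], "jaw": 0.6},
    {"translation": [0.63, 0, 0], "delta_rot": [0, 0, 0], "jaw": 0.6},
    {"translation": [0.75, 0, 0], "delta_rot": [0, 0, 0], "jaw": 0.6},
    {"translation": [0.88, 0, 0], "delta_rot": [0, 0, 0], "jaw": 0.6},
    {"translation": [1, 0, 0], "delta_rot": [0, 0, 0], "jaw": 0.6},
  ],
)

```text
time: 29.15
tool_pos: [0.628, 0.0625, 0.1553]
tool_rot: [-0.0, 0.999, 0.047, -0.0]
contact_force: [-0.7, -0.2, -2.7]
gripper_width: 0.135
grasp_force: 58.5
```

```bash
python3 - <<'E'
from h import *
S=look(5);where();gap(S)
s=state();H=s["tool_pos"]-[0,0,.035];u,v=proj(S,H)[0].astype(int);b=S["im"][v-8:v+5,u-4:u+20].astype(int);print(u,v);print(b[...,2]-b[...,1])
go(.179,.186,lat=.0034,dz=-.0003)
E
```

```text
t 29.40 pt [0.6278 0.0625 0.1203] yaw 0.0948 pitch -0.0001 y.z -0.0000 F [-0.17  0.18 -2.78] M [-0.004 -0.01   0.03 ] w 0.131 g 58.5 cmdpt [0.6278 0.0626 0.12  ]
meanF world [ 0.08 -0.11 -2.18] tool [0.07 0.12 2.18] M tool [-0.016  0.015 -0.002] lag tool mm [-0.02  0.07 -0.28] rotlag [-0.      0.0001  0.0012]
s 179.0 mm lat 3.36 z-path -0.02
red cols 340 344 rows 180 185 slide front cols [np.int64(335), np.int64(335), np.int64(344), np.int64(335), np.int64(335), np.int64(335)] px/mm 0.304 proj front [[333.9 184.5]]
331 185
[[  1   3   4   7  -2   2  -1   1  -1  -3  -4  -4  -3  -4  -5  -5  -5  -3
   -3  -3  -3  -2  -4  -4]
 [  2   2   4   0  -4  -1  -1   4   1  -3  -2  -3  -4   2   4   7   0  -4
   -4  -5  -4  -2  -3  -3]
 [  3   6   2   6  -1   0   1   6  -2  -2  -7   3   7  29  44  41  20  -2
   -4  -3  -4  -1  -1   2]
 [  5   6   0   1   3   1  -2  -3   0  -3  -5  16  44  77  91 100  76  10
   -3  -1   2   3   6   5]
 [ 13  11   2   1   2   2   3   1   1  -5   0  15  48  85 104 138 119  35
    6   3   3   4   5   2]
 [ 12  16   4   5   5  11  13  23  11   1   4  14  20  57  92 124 
[... 305 characters left out ...]
4  42
    4   3   5   5   5   6]
 [  6   2   8  18  25  24  25  24  27  19   3   0  18  48  51  43  37  17
    9   8   5   6   5   6]
 [  3   2   9  17  26  25  27  26  28  15   6   4  14  19  18  15  12   8
    6   4   5   8   5   7]
 [  7   9  15  22  25  26  24  25  27  17   6   7   5   3   5   6   6   6
    6   4   7   3   5   7]
 [ 16  21  18  23  27  28  26  26  24  15   4   8   6   5   6   6   6   7
    6   7   6   8   8   7]]
[0.09, 0.0, 0.0] [0.0, 0.0, 0.0]
[0.18, 0.0, 0.0] [0.0, 0.0, 0.0]
[0.26, 0.0, 0.0] [0.0, 0.0, 0.0]
[0.35, 0.0, 0.0] [0.0, 0.0, 0.0]
[0.44, 0.0, 0.0] [0.0, 0.0, 0.0]
[0.53, 0.0, 0.0] [0.0, 0.0, 0.0]
[0.61, 0.0, 0.0] [0.0, 0.0, 0.0]
[0.7, 0.0, 0.0] [0.0, 0.0, 0.0]
```

>>> send_rows(
  steps=[
    {"translation": [0.08, 0, 0], "delta_rot": [0, 0, 0], "jaw": 0.6},
    {"translation": [0.16, 0, 0], "delta_rot": [0, 0, 0], "jaw": 0.6},
    {"translation": [0.24, 0, 0], "delta_rot": [0, 0, 0], "jaw": 0.6},
    {"translation": [0.32, 0, 0], "delta_rot": [0, 0, 0], "jaw": 0.6},
    {"translation": [0.4, 0, 0], "delta_rot": [0, 0, 0], "jaw": 0.6},
    {"translation": [0.48, 0, 0], "delta_rot": [0, 0, 0], "jaw": 0.6},
    {"translation": [0.54, 0, 0], "delta_rot": [0, 0, 0], "jaw": 0.6},
    {"translation": [0.6, 0, 0], "delta_rot": [0, 0, 0], "jaw": 0.6},
  ],
)

```text
time: 30.2
tool_pos: [0.6339, 0.063, 0.1553]
tool_rot: [-0.0, 0.999, 0.047, -0.0]
contact_force: [0.6, 0.1, -2.7]
gripper_width: 0.131
grasp_force: 58.5
```

```bash
cat >> h.py <<'E'
def edge(S):
    s=state();H=s["tool_pos"]-[0,0,.035];u,v=proj(S,H)[0].astype(int);b=S["im"][v-6:v+6,u:u+17].astype(int);print(u,v);print(b[...,2]-b[...,1])
E
python3 - <<'E'
from h import *
at(.185,.0034,-.0003)
S=look(5);edge(S)
E
```

```text
t 30.45 pt [0.6338 0.063  0.1203] yaw 0.0948 pitch -0.0000 y.z -0.0000 F [-0.43  0.09 -1.89] M [-0.046  0.027  0.012] w 0.128 g 58.5 cmdpt [0.6338 0.0631 0.12  ]
meanF world [ 0.06  0.27 -1.75] tool [ 0.09 -0.26  1.75] M tool [ 0.004 -0.004 -0.03 ] lag tool mm [-0.01  0.04 -0.3 ] rotlag [-0.      0.      0.0014]
332 184
[[  1   1  -3  -1   4  -3  -4  -2   1   7   3  -1  -6  -4  -4  -4  -4]
 [ -1   1   0   4   3   2   3   6  30  44  29  20  -2  -5  -2  -2  -2]
 [  4   1   3   2   1  -3  21  46  80  94  84  56  11   0  -2   1   4]
 [  3   5   5   7   6  10  23  55  86 100 107  78  24   7   6   3   4]
 [  8  14  17  25  27  27  22  20  58  93  95  96  61  13   3   0   2]
 [ 22  23  28  29  28  26  11   2  34  84  91  95  74  12  -2   1  -2]
 [ 20  27  25  27  23  22   9   4  34  78  81  81  59   7  -1   3   5]
 [ 21  28  25  28  27  24   8  15  41  68  69  68  37   6   3   6   7]
 [ 21  25  25  26  22  24   9  25  47  53  42  36  21   7   4   8   5]
 [ 19  27  26  26  26  23  10  15  19  17  14  11   9   6   5   7   7]
 [ 22  25  25  26  26  24  11   5   5   6   6   8   7   7   7   7   6]
 [ 20  25  25  23  26  24  10   6   5   6   6   7   8   5   5   7   5]]
```

>>> send_rows(
  steps=[
    {"translation": [0.06, 0, 0], "delta_rot": [0, 0, 0], "jaw": 0.6},
    {"translation": [0.12, 0, 0], "delta_rot": [0, 0, 0], "jaw": 0.6},
    {"translation": [0.18, 0, 0], "delta_rot": [0, 0, 0], "jaw": 0.6},
    {"translation": [0.24, 0, 0], "delta_rot": [0, 0, 0], "jaw": 0.6},
    {"translation": [0.3, 0, 0], "delta_rot": [0, 0, 0], "jaw": 0.6},
    {"translation": [0.36, 0, 0], "delta_rot": [0, 0, 0], "jaw": 0.6},
    {"translation": [0.4, 0, 0], "delta_rot": [0, 0, 0], "jaw": 0.6},
    {"translation": [0.4, 0, 0], "delta_rot": [0, 0, 0], "jaw": 0.6},
  ],
)

```text
time: 31.25
tool_pos: [0.6379, 0.0634, 0.1553]
tool_rot: [0.0, 0.999, 0.047, 0.0]
contact_force: [-0.8, 0.7, -1.6]
gripper_width: 0.133
grasp_force: 58.5
```

```bash
python3 - <<'E'
from h import *
at(.189,.0034,-.0003)
S=look(5);edge(S)
E
```

```text
t 31.50 pt [0.6378 0.0634 0.1203] yaw 0.0948 pitch -0.0001 y.z -0.0000 F [-0.31  0.26 -2.82] M [0.014 0.011 0.051] w 0.127 g 58.5 cmdpt [0.6378 0.0635 0.12  ]
meanF world [-0.3  -0.22 -2.17] tool [-0.32  0.19  2.17] M tool [ 0.011 -0.017 -0.001] lag tool mm [-0.03  0.02 -0.29] rotlag [-0.      0.0001  0.0014]
334 184
[[  1  -2   3   4   1  -2   3   4   4  -2  -3  -3  -2  -6  -3  -4  -5]
 [  1   2   2   2   9  10  33  40  28  10  -3  -4  -3  -1  -1   1   2]
 [  1  -1   5   6  17  53  82  94  83  46   4   1  -2   2   4   4   6]
 [  6   9  13  20  31  55  84 102 103  84  20   7   3   4   4   3   3]
 [ 18  22  26  28  35  30  60  96  97  97  51   9   3   1   2   1   1]
 [ 31  29  31  30  28  17  40  84  95  92  65   9  -1   0   0   0   4]
 [ 28  25  26  30  23  16  39  78  79  86  54   7  -1   3   4   8   7]
 [ 25  27  26  25  23  26  44  71  71  62  41   7   4   5   4  10   5]
 [ 25  26  25  24  26  37  53  52  40  36  19   8   5   5   4   5   7]
 [ 23  27  26  26  24  28  20  17  13  14   8   5   6   6   5   6   6]
 [ 27  26  24  27  21  17   9   3   5   7   5   8   9   5   5   5   8]
 [ 25  24  24  25  21  16   6   5   7   6   5   6   7   5   7   6   4]]
```

>>> send_rows(
  steps=[
    {"translation": [0.03, 0, 0], "delta_rot": [0, 0, 0], "jaw": 0.6},
    {"translation": [0.06, 0, 0], "delta_rot": [0, 0, 0], "jaw": 0.6},
    {"translation": [0.09, 0, 0], "delta_rot": [0, 0, 0], "jaw": 0.6},
    {"translation": [0.12, 0, 0], "delta_rot": [0, 0, 0], "jaw": 0.6},
    {"translation": [0.15, 0, 0], "delta_rot": [0, 0, 0], "jaw": 0.6},
    {"translation": [0.18, 0, 0], "delta_rot": [0, 0, 0], "jaw": 0.6},
    {"translation": [0.2, 0, 0], "delta_rot": [0, 0, 0], "jaw": 0.6},
    {"translation": [0.2, 0, 0], "delta_rot": [0, 0, 0], "jaw": 0.6},
  ],
)

```text
time: 32.3
tool_pos: [0.6398, 0.0636, 0.1553]
tool_rot: [-0.0, 0.999, 0.047, -0.0]
contact_force: [-0.2, -0.3, -1.1]
gripper_width: 0.131
grasp_force: 58.5
```

```bash
python3 - <<'E'
from h import *
at(.191,.0034,-.0003)
S=look(4);edge(S)
E
```

```text
t 32.50 pt [0.6398 0.0636 0.1203] yaw 0.0948 pitch -0.0000 y.z 0.0000 F [ 0.19 -0.4  -1.16] M [0.032 0.031 0.02 ] w 0.129 g 58.5 cmdpt [0.6398 0.0636 0.12  ]
meanF world [ 0.18  0.18 -1.62] tool [ 0.2  -0.16  1.62] M tool [ 0.007 -0.026 -0.003] lag tool mm [-0.02  0.04 -0.29] rotlag [0.     0.     0.0014]
334 184
[[  1  -3   0  -1   1  -1   3   6   4  -1  -2  -4  -7  -5  -3  -3  -2]
 [  1   1   2   1   0  11  35  43  28  11  -3  -4  -3  -3  -1   1   3]
 [  2   4   1   1   7  42  80  90  81  49   5  -3   0   3   3   5   4]
 [  6  11  10  19  25  41  79  99 105  83  24   3   2   5   5   5   3]
 [ 22  22  23  27  30  35  58  94  99  97  57  12   1   1   3   1   3]
 [ 28  29  26  27  27  25  49  87  90  86  66   9  -1   0   0   2   7]
 [ 23  26  26  24  26  25  45  75  86  82  54   5  -3   2   1   5   8]
 [ 22  24  26  24  23  26  42  68  66  66  41   7   5   7   6   7   6]
 [ 23  28  26  23  26  27  40  49  44  35  20   7   5   7   6   7   5]
 [ 21  25  26  26  24  26  24  19  15  11   7   6   7   5   5   6   5]
 [ 20  26  26  25  22  24  12   7   7   6   6   5   5   6   6   4   8]
 [ 23  22  28  27  24  25  11   7   7   6   6   7   6   7   5   5   5]]
```

>>> send_rows(
  steps=[
    {"translation": [0.02, 0, 0], "delta_rot": [0, 0, 0], "jaw": 0.6},
    {"translation": [0.04, 0, 0], "delta_rot": [0, 0, 0], "jaw": 0.6},
    {"translation": [0.06, 0, 0], "delta_rot": [0, 0, 0], "jaw": 0.6},
    {"translation": [0.08, 0, 0], "delta_rot": [0, 0, 0], "jaw": 0.6},
    {"translation": [0.1, 0, 0], "delta_rot": [0, 0, 0], "jaw": 0.6},
    {"translation": [0.12, 0, 0], "delta_rot": [0, 0, 0], "jaw": 0.6},
    {"translation": [0.12, 0, 0], "delta_rot": [0, 0, 0], "jaw": 0.6},
    {"translation": [0.12, 0, 0], "delta_rot": [0, 0, 0], "jaw": 0.6},
  ],
)

```text
time: 33.3
tool_pos: [0.641, 0.0637, 0.1553]
tool_rot: [-0.0, 0.999, 0.047, 0.0]
contact_force: [-0.1, 0.0, -2.4]
gripper_width: 0.129
grasp_force: 58.5
```

```bash
python3 - <<'E'
from h import *
at(.1922,.0034,-.0003)
S=look(4);edge(S)
E
```

```text
t 33.50 pt [0.641  0.0637 0.1203] yaw 0.0948 pitch 0.0000 y.z -0.0000 F [-0.96 -0.72 -2.43] M [ 0.058 -0.055 -0.039] w 0.134 g 58.5 cmdpt [0.641  0.0638 0.12  ]
meanF world [-0.42 -0.18 -1.82] tool [-0.44  0.14  1.82] M tool [ 0.018  0.016 -0.007] lag tool mm [ 0.01  0.05 -0.32] rotlag [-0.     -0.      0.0014]
335 184
[[  1   3   3  -1   2   6   8   3  -3  -3  -5  -4  -5  -2  -4  -3  -2]
 [ -1   2   2  -1   9  40  43  28  11  -1  -5  -5  -2   0   0   1   4]
 [  3   3   3   6  35  81  92  81  46   5  -2   1   1   3   7   4   5]
 [  8  12  16  19  31  74 100 108  80  23   5   3   4   4   3   4   1]
 [ 22  23  29  27  32  48  90  97  96  56   9   3   3  -2  -1   2   0]
 [ 30  27  26  30  27  40  82  91  86  64   9  -3   1   0   1   2   1]
 [ 24  27  27  24  26  40  71  83  82  54   4  -2   0   3   5   7   6]
 [ 26  26  24  27  27  41  64  70  65  40   5   4   7   6   5   5   6]
 [ 26  25  27  25  25  39  49  43  33  19   8   6   7   5   4   6   6]
 [ 23  28  25  25  26  27  21  15  15  10   6   5   7   7   6   7   6]
 [ 24  24  24  28  25  18   8   6   7   6   7   5   6   7   5   6   3]
 [ 26  27  25  23  25  15   7   8   6   5   5   5   4   6   6   5   4]]
```

>>> send_rows(
  steps=[
    {"translation": [0.02, 0, 0], "delta_rot": [0, 0, 0], "jaw": 0.6},
    {"translation": [0.04, 0, 0], "delta_rot": [0, 0, 0], "jaw": 0.6},
    {"translation": [0.06, 0, 0], "delta_rot": [0, 0, 0], "jaw": 0.6},
    {"translation": [0.08, 0, 0], "delta_rot": [0, 0, 0], "jaw": 0.6},
    {"translation": [0.1, 0, 0], "delta_rot": [0, 0, 0], "jaw": 0.6},
    {"translation": [0.1, 0, 0], "delta_rot": [0, 0, 0], "jaw": 0.6},
    {"translation": [0.1, 0, 0], "delta_rot": [0, 0, 0], "jaw": 0.6},
    {"translation": [0.1, 0, 0], "delta_rot": [0, 0, 0], "jaw": 0.6},
  ],
)

```text
time: 34.3
tool_pos: [0.642, 0.0638, 0.1553]
tool_rot: [-0.0, 0.999, 0.047, -0.0]
contact_force: [0.2, -0.1, -1.0]
gripper_width: 0.13
grasp_force: 58.5
```

```bash
python3 - <<'E'
from h import *
at(.1932,.0034,-.0003)
S=look(4)
E
```

```text
t 34.50 pt [0.642  0.0638 0.1203] yaw 0.0948 pitch -0.0000 y.z 0.0000 F [-0.16  0.36 -2.3 ] M [-0.042  0.028  0.009] w 0.131 g 58.5 cmdpt [0.642  0.0638 0.12  ]
meanF world [-0.03  0.68 -1.97] tool [ 0.04 -0.68  1.97] M tool [-0.006 -0.006 -0.016] lag tool mm [-0.01  0.03 -0.29] rotlag [0.     0.     0.0014]
```

>>> send_rows(
  steps=[
    {"translation": [0.02, 0, 0], "delta_rot": [0, 0, 0], "jaw": 0.6},
    {"translation": [0.04, 0, 0], "delta_rot": [0, 0, 0], "jaw": 0.6},
    {"translation": [0.06, 0, 0], "delta_rot": [0, 0, 0], "jaw": 0.6},
    {"translation": [0.08, 0, 0], "delta_rot": [0, 0, 0], "jaw": 0.6},
    {"translation": [0.09, 0, 0], "delta_rot": [0, 0, 0], "jaw": 0.6},
    {"translation": [0.09, 0, 0], "delta_rot": [0, 0, 0], "jaw": 0.6},
    {"translation": [0.09, 0, 0], "delta_rot": [0, 0, 0], "jaw": 0.6},
    {"translation": [0.09, 0, 0], "delta_rot": [0, 0, 0], "jaw": 0.6},
  ],
)

```text
time: 35.3
tool_pos: [0.6429, 0.0639, 0.1553]
tool_rot: [-0.0, 0.999, 0.047, -0.0]
contact_force: [-0.5, 0.9, -1.8]
gripper_width: 0.128
grasp_force: 58.5
```

```bash
python3 - <<'E'
from h import *
at(.1941,.0034,-.0003)
S=look(4);edge(S)
E
```

```text
t 35.50 pt [0.6429 0.0639 0.1203] yaw 0.0948 pitch -0.0000 y.z 0.0000 F [-0.23  0.65 -2.25] M [-0.015  0.037 -0.01 ] w 0.132 g 58.5 cmdpt [0.6429 0.0639 0.12  ]
meanF world [-0.15  0.06 -2.21] tool [-0.14 -0.07  2.21] M tool [ 0.011 -0.012 -0.008] lag tool mm [-0.01  0.04 -0.32] rotlag [0.     0.     0.0014]
335 183
[[  0  -2  -3  -3  -3  -1  -5  -2  -5  -4  -5  -2  -5  -5  -5  -4  -5]
 [  1   5   3   0   3  10   4   4  -2  -2  -4  -5  -4  -5  -3  -4  -2]
 [  0   2  -2   2   5  38  41  31  10  -2  -3  -4  -3  -2   1   0   4]
 [  1  -1   1   1  15  70  90  83  45   3  -4   1   0   3   4   6   6]
 [  9   8  15  19  23  61  95 104  84  24   3   0   4   4   4   4   2]
 [ 21  22  27  29  28  36  81  99  96  54  13   3   2   1   1   3   1]
 [ 24  28  23  27  28  25  72  94  87  65   9  -3  -2   3   1   4   1]
 [ 23  24  25  25  26  25  59  79  81  56   5  -3   3   2   6   5   6]
 [ 22  28  25  27  27  28  52  70  67  42   7   5   6   6   4   5   4]
 [ 20  24  27  25  28  26  42  41  33  18   7   5   8   6   4   6   8]
 [ 25  24  24  26  24  23  20  17  15   8   6   6   6   5   5   7   6]
 [ 22  25  28  28  28  27   8   5   7   6   7   6   6   6   5   5   6]]
```

>>> send_rows(
  steps=[
    {"translation": [0.02, 0, 0], "delta_rot": [0, 0, 0], "jaw": 0.6},
    {"translation": [0.04, 0, 0], "delta_rot": [0, 0, 0], "jaw": 0.6},
    {"translation": [0.06, 0, 0], "delta_rot": [0, 0, 0], "jaw": 0.6},
    {"translation": [0.08, 0, 0], "delta_rot": [0, 0, 0], "jaw": 0.6},
    {"translation": [0.09, 0, 0], "delta_rot": [0, 0, 0], "jaw": 0.6},
    {"translation": [0.09, 0, 0], "delta_rot": [0, 0, 0], "jaw": 0.6},
    {"translation": [0.09, 0, 0], "delta_rot": [0, 0, 0], "jaw": 0.6},
    {"translation": [0.09, 0, 0], "delta_rot": [0, 0, 0], "jaw": 0.6},
  ],
)

```text
time: 36.3
tool_pos: [0.6437, 0.064, 0.1553]
tool_rot: [-0.0, 0.999, 0.047, -0.0]
contact_force: [-0.3, -0.7, -2.8]
gripper_width: 0.133
grasp_force: 58.5
```

```bash
python3 - <<'E'
from h import *
at(.195,.0034,-.0003)
S=look(4)
E
```

```text
t 36.50 pt [0.6437 0.064  0.1203] yaw 0.0949 pitch -0.0001 y.z -0.0000 F [-1.46  0.48 -2.83] M [-0.016  0.068 -0.026] w 0.129 g 58.5 cmdpt [0.6438 0.064  0.12  ]
meanF world [-0.93  0.43 -2.24] tool [-0.89 -0.52  2.24] M tool [-0.021 -0.08   0.012] lag tool mm [-0.03 -0.   -0.26] rotlag [-0.      0.0001  0.0015]
```

>>> send_rows(
  steps=[
    {"translation": [0.01, 0, 0], "delta_rot": [0, 0, 0], "jaw": 0.6},
    {"translation": [0.02, 0, 0], "delta_rot": [0, 0, 0], "jaw": 0.6},
    {"translation": [0.03, 0, 0], "delta_rot": [0, 0, 0], "jaw": 0.6},
    {"translation": [0.03, 0, 0], "delta_rot": [0, 0, 0], "jaw": 0.6},
    {"translation": [0.03, 0, 0], "delta_rot": [0, 0, 0], "jaw": 0.6},
    {"translation": [0.03, 0, 0], "delta_rot": [0, 0, 0], "jaw": 0.6},
    {"translation": [0.03, 0, 0], "delta_rot": [0, 0, 0], "jaw": 0.6},
    {"translation": [0.03, 0, 0], "delta_rot": [0, 0, 0], "jaw": 0.6},
  ],
)

```text
time: 37.3
tool_pos: [0.6442, 0.064, 0.1554]
tool_rot: [-0.0, 0.999, 0.047, 0.0]
contact_force: [0.2, 1.2, -1.2]
gripper_width: 0.132
grasp_force: 58.6
```

```bash
python3 - <<'E'
from h import *
at(.1953,.0034,-.0003)
S=look(5);edge(S)
E
```

```text
t 37.55 pt [0.6442 0.064  0.1204] yaw 0.0948 pitch 0.0002 y.z 0.0000 F [ 0.85  0.44 -1.53] M [0.003 0.005 0.026] w 0.130 g 58.6 cmdpt [0.6441 0.064  0.12  ]
meanF world [-0.11 -0.03 -1.27] tool [-0.11  0.02  1.27] M tool [ 0.003  0.007 -0.016] lag tool mm [ 0.08  0.03 -0.39] rotlag [ 0.     -0.0002  0.0014]
336 183
[[  2   1  -4  -1   1  -3  -5  -3  -6  -5  -2  -3  -4  -3  -5  -3  -4]
 [  1   4   0   0   7   7   4  -3  -4  -3  -6  -3  -4  -4  -3  -2   1]
 [  2   2   5   1  27  41  30  13  -1  -4  -4  -1  -1   2   1   2   3]
 [  2   1   4   8  44  86  79  46   4  -4  -2  -1   4   5   5   3   7]
 [ 11  16  19  23  42  80 107  84  24   5   3   4   6   6   5   3   5]
 [ 23  28  29  27  29  57  90  95  57  12   3   4   0   1   2   1   3]
 [ 26  29  28  25  27  50  86  87  66  11  -2   1   0   2   2   3   4]
 [ 27  30  23  25  25  51  78  84  56   6  -1   2   2   6   6   4   5]
 [ 23  26  25  26  26  45  65  68  41   5   3   5   5   7   5   6   5]
 [ 25  26  26  28  28  40  41  35  20   6   7   6   6   4   6   6   4]
 [ 27  25  23  26  26  26  16  14   8   7   6   7   5   8   5   6   4]
 [ 25  27  25  25  24  15   7   6   6   9   6   6   6   4   7   4   4]]
```

>>> send_rows(
  steps=[
    {"translation": [0.02, 0, 0], "delta_rot": [0, 0, 0], "jaw": 0.6},
    {"translation": [0.04, 0, 0], "delta_rot": [0, 0, 0], "jaw": 0.6},
    {"translation": [0.06, 0, 0], "delta_rot": [0, 0, 0], "jaw": 0.6},
    {"translation": [0.07, 0, 0], "delta_rot": [0, 0, 0], "jaw": 0.6},
    {"translation": [0.07, 0, 0], "delta_rot": [0, 0, 0], "jaw": 0.6},
    {"translation": [0.07, 0, 0], "delta_rot": [0, 0, 0], "jaw": 0.6},
    {"translation": [0.07, 0, 0], "delta_rot": [0, 0, 0], "jaw": 0.6},
    {"translation": [0.07, 0, 0], "delta_rot": [0, 0, 0], "jaw": 0.6},
  ],
)

```text
time: 38.35
tool_pos: [0.6446, 0.0641, 0.1553]
tool_rot: [0.0, 0.999, 0.047, -0.0]
contact_force: [-2.9, -0.7, 0.4]
gripper_width: 0.129
grasp_force: 58.8
```

```bash
python3 - <<'E'
from h import *
at(.196,.0034,-.0003)
S=look(8)
E
```

```text
t 38.75 pt [0.6445 0.064  0.1203] yaw 0.0948 pitch -0.0007 y.z 0.0000 F [-5.05 -1.52  1.52] M [-0.137  0.87  -0.011] w 0.129 g 58.9 cmdpt [0.6448 0.0641 0.12  ]
meanF world [-4.21 -0.62  1.2 ] tool [-4.25  0.22 -1.19] M tool [-0.023 -0.761 -0.001] lag tool mm [-0.22  0.05 -0.29] rotlag [0.     0.0007 0.0014]
```

Contact with the ring is about 4 N axial at the face position I predicted, well below 12 N. Release the slide.

>>> send_rows(
  steps=[
    {"translation": [0, 0, 0], "delta_rot": [0, 0, 0], "jaw": 1.4},
    {"translation": [0, 0, 0], "delta_rot": [0, 0, 0], "jaw": 2},
    {"translation": [0, 0, 0], "delta_rot": [0, 0, 0], "jaw": 3},
    {"translation": [0, 0, 0], "delta_rot": [0, 0, 0], "jaw": 3.5},
    {"translation": [0, 0, 0], "delta_rot": [0, 0, 0], "jaw": 3.5},
    {"translation": [0, 0, 0], "delta_rot": [0, 0, 0], "jaw": 3.5},
    {"translation": [0, 0, 0], "delta_rot": [0, 0, 0], "jaw": 3.5},
    {"translation": [0, 0, 0], "delta_rot": [0, 0, 0], "jaw": 3.5},
  ],
)

```text
time: 39.55
tool_pos: [0.6448, 0.0641, 0.1553]
tool_rot: [-0.0, 0.999, 0.047, 0.0]
contact_force: [0.1, 0.1, -0.7]
gripper_width: 0.411
grasp_force: 0.0
```

```bash
python3 - <<'E'
from h import *
S=look(4);edge(S);gap(S)
E
```

```text
t 39.75 pt [0.6448 0.0641 0.1203] yaw 0.0948 pitch -0.0001 y.z -0.0000 F [ 0.44 -0.81 -0.47] M [-0.021 -0.02  -0.003] w 0.409 g 0.0 cmdpt [0.6448 0.0641 0.12  ]
meanF world [ 0.09 -0.36  0.07] tool [ 0.05  0.37 -0.07] M tool [ 0.004  0.01  -0.014] lag tool mm [-0.01  0.   -0.27] rotlag [-0.      0.0001  0.0014]
336 183
[[ 1 -1  1  5 -2  3  0 -2 -2 -5 -3 -3 -3 -4 -4 -6 -4]
 [ 2  1  0 -8  1 -2 -1 -1 -4 -4 -4 -4 -5 -2 -3 -1  2]
 [ 3  3  0  0 -4  6  7  6 -4 -7 -5 -2 -1  0  2  2  3]
 [ 3  2  2  5 12 27 44 32  2 -4 -2  1  6  4  2  5  8]
 [ 5 11 13 18 29 63 93 81 27  4  4  5  3  3  3  3  2]
 [21 26 25 27 38 78 99 97 55 10  4  1  1  2  2  0  2]
 [28 30 28 25 30 64 86 98 63 10 -1  1  1  4  1  2  1]
 [26 26 27 27 26 58 77 78 53  4  0  0  2  9  6  5  3]
 [27 23 24 26 25 50 70 65 38  5  3  6  7  7  4  6  5]
 [23 27 27 24 28 41 42 33 21  9  6  5  7  6  7  6  5]
 [21 26 26 27 25 23 15 12  7  8  7  4  8  6  6  7  2]
 [27 25 26 26 23 14  5  6  7  6  5  5  6  6  6  5  6]]
red cols 341 344 rows 181 186 slide front cols [np.int64(340), np.int64(340), np.int64(340), np.int64(344), np.int64(340), np.int64(340)] px/mm 0.302 proj front [[339.1 183.1]]
```

Released; the forces are zero. Retreat straight up.

>>> send_rows(
  steps=[
    {"translation": [0, 0, -0.5], "delta_rot": [0, 0, 0], "jaw": 3.5},
    {"translation": [0, 0, -1.5], "delta_rot": [0, 0, 0], "jaw": 3.5},
    {"translation": [0, 0, -3], "delta_rot": [0, 0, 0], "jaw": 3.5},
    {"translation": [0, 0, -5], "delta_rot": [0, 0, 0], "jaw": 3.5},
    {"translation": [0, 0, -7], "delta_rot": [0, 0, 0], "jaw": 3.5},
    {"translation": [0, 0, -9], "delta_rot": [0, 0, 0], "jaw": 3.5},
    {"translation": [0, 0, -11], "delta_rot": [0, 0, 0], "jaw": 3.5},
    {"translation": [0, 0, -12], "delta_rot": [0, 0, 0], "jaw": 3.5},
  ],
)

```text
time: 40.55
tool_pos: [0.6459, 0.0641, 0.2797]
tool_rot: [0.0, 0.999, 0.047, 0.003]
contact_force: [0.4, 0.1, 0.0]
gripper_width: 0.407
grasp_force: 0.0
```

```bash
python3 - <<'E'
from h import *
rep();f=grab_frame("side");im=f["pixels"]
cv2.imwrite("pics/end.png",cv2.resize(im[140:220,295:395],(750,600),interpolation=cv2.INTER_CUBIC))
C=im.astype(int);m=(C[...,2]>90)&(C[...,2]>1.8*C[...,1]);k=np.zeros_like(m);k[165:225,295:385]=1;v,u=np.where(m&k&(C[...,1]<75));print("red",u.min(),u.max(),v.min(),v.max(),"right half centroid",u.mean(),v.mean())
E
```

```text
t 40.55 pt [0.6459 0.0641 0.2797] yaw 0.0949 pitch 0.0055 y.z 0.0006 F [0.39 0.11 0.04] M [ 0.022 -0.015  0.044] w 0.407 g 0.0 cmdpt [0.6448 0.0641 0.155 ]
red 340 344 180 186 right half centroid 342.05 182.55
```

View pics/end.png

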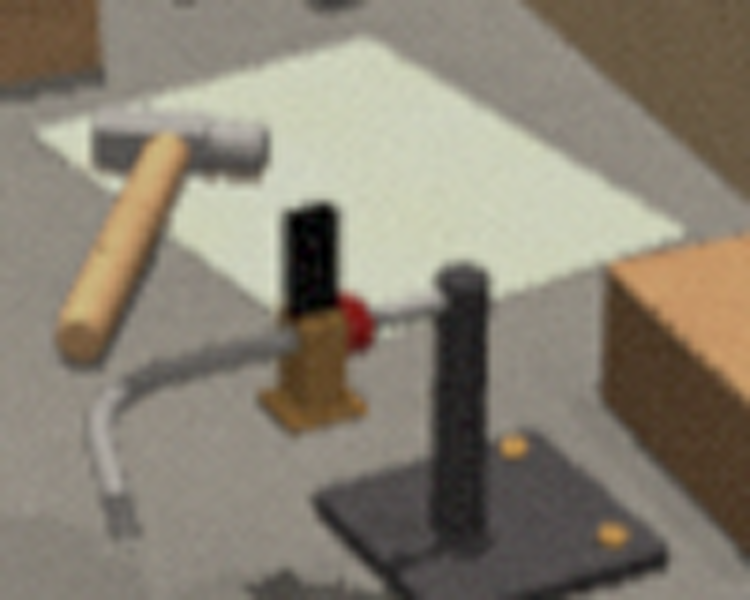

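The slide stands upright on the rod against the red ring (crop (315,360), ring at (355,325)). The ring has not moved: its right edge is still at column 344. The gripper is clear.

```bash
python3 -c "
from plant import *
print(job_done())"
```

```text
the job is handed in; nothing more can be done
None
```

The brass slide is on the rod, round the bend and resting upright against the unmoved red stop ring after a light press of about 4 N. It has been released, the gripper is clear of it, and the job was handed in at about 41 s.

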